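# Fit a paint organiser in the drawer and load it

### The arm

A 6-joint arm with a two-finger parallel gripper is mounted at the origin on the work surface. World frame = base frame: x ahead of the robot, y to its left, z up, the work surface at z = 0. Lengths are in m, angles in degrees, forces in N, time in s.
With the tool pointing down it reaches from about 0.325 to 0.85 m from the base axis. Payload 15.5 kg.
Tool frame: the origin (TCP) lies between the finger pads; the fingertips stand 19 mm ahead of it and the grasp point (between the pads) is the TCP; y points along the fingers, z is the direction in which the jaws open and shut, and the axes are right-handed (so a half turn about y gives the same grasp; the last joint's range is limited). The gripper opens to 91 mm and grips with 3 to 60 N. Pads are 32 mm wide; open, the fingers measure 118 mm over their backs; the gripper's body (76 mm by 178 mm) begins 60 mm behind the grasp point.
Start: joints at [-5.472, 28.281, 77.091, -0, 74.628, -5.472], TCP at [0.625, 0, 0.233] pointing down, gripper open.
Joint ranges: [-166.48, 166.48], [-47.26, 123.95], [12.59, 153.08], [-70.14, 250.14], [6.76, 159.57], [-176.63, 176.63]. Speed limits (degrees/s): [108.29, 108.29, 147.25, 172.46, 172.46, 172.46].

### API

Orientations are given as [roll, pitch, yaw] about the fixed x, y, z axes, in that order (R = Rz(yaw) Ry(pitch) Rx(roll)).
In Python, from cell import arm gives the robot as it stands.
- The arm moves only by the tool drive_tool, never from a script. Its argument "targets" is a list that holds one entry, the list of rows, each a list of 7 numbers: the shift along the tool's x, y, z in m, then the turn, a rotation vector about the tool's x, y, z in degrees, then the gripper's target within -1 to 1 (fully open at 1, half-way at 0, shut at -1). A call has exactly 8 rows; each row is the pose to reach, as a shift and turn from the pose commanded when the call began, along the tool's axes at that moment; what a row does not reach only later rows make up. A row lasts 1/10 s, in which the tool goes at most 50 mm and 8.59 degrees, less where a joint would pass 70% of its speed; a pose out of reach is approached as far as the arm can. A call with a gripper value outside its range is refused whole. The fingers move at their own pace and stop on an object; "newtons" is the grip in N (left out, the last holds). Time passes only in rows, so rows that repeat a pose let the fingers close, or fill a call up. It gives the time, the measured TCP pose, the force and the opening at its end, in the units of the state.
- arm.observe(): the state, without advancing time (a new reading comes with each control period).
- arm.camera(name): name is "scene" or "side" or "wrist"; returns a dict with "frame" (384x512x3 uint8, red, green, blue), "z_map" (384x512 float32, m along the optical axis (not along the pixel's ray), 0 where there is no reading), "fx", "fy", "cx", "cy" (pixels), "R" (3x3) and "t" (3): a world point X has camera coordinates R X + t. Camera axes: x right, y down, z forward; pixel columns grow to the right and rows downward; lengths in m; the calibration is good to about 2 mm. The wrist camera is an equidistant fisheye: a pixel r from the principal point sees the ray r / f radians off the axis. A picture is of the moment at which its call begins.
- arm.finish_job(): hands the job in, once; it reports no verdict.
The state is a dict: "t": time; "joint_pos": joint angles; "dq": joint speeds; "tau": joint torques, N m; "eef_pos": TCP position; "eef_rot": TCP orientation; "wrist_force": force on the tool from outside, world axes, zero at the start; "moment": the same for the moment, N m; "finger_gap": opening from 0.0 (shut) to 1.0 (fully open).
Only numpy, scipy, OpenCV 4.12 (cv2) and the standard library are available. Lean on these libraries where they do the work, as an engineer would, in place of code of your own. Each camera call takes 0.05 s, during which the arm holds its last target.

### The job

Pull the drawer of the little wooden cabinet wide open by its handle and fit the grey organiser tray into it, down over the two brass pegs so that it lies flat on the drawer floor. Then stand every paint jar from the cork board upright in a well of its own in the organiser, and push the drawer fully home. Do not disturb the tape roll, the rinse cup or the glue bottle.

Things in the scene. Friction and masses are not known exactly. Their poses are not given: they have to be found in the camera images.
- cab_drawer0 (a joint): drawer travel in m: 0 = fully shut, 0.172 = fully open (hard stop). It slides level along the -x axis of drawer_seat with light friction (about 1 N, plus 4 N per m/s) and stays where it is left. It may start up to 30 mm ajar
- cab: the light wood cabinet, fixed: 248 mm deep (x), 287 mm wide (y), 115 mm tall with a closed top; one drawer, whose front (-x) faces the robot. Origin under its centre; x points away from its front, y to its left, z up. Place and yaw differ from start to start
- cab_drawer0_handle (a point): middle of the drawer's dark steel bar handle: a level round bar 11 mm thick, 120 mm long, along y of the cabinet, 35 mm out from the drawer front (29 mm of free gap behind it), 77 mm above the table and 38 mm below the cabinet's top. Moves with the drawer; axes as cab
- drawer_seat (a point): point on the drawer's inner floor midway between two brass pegs, 22 mm above the table; moves with the drawer, axes as cab. Pegs: 10 mm thick, pointed, 21 mm tall, at x = -48 and +48 mm from it. Drawer inside: 203 mm (x) by 245 mm (y), walls 71 mm high; its front wall is 81 mm before this point. Fully open, the cabinet top begins 84 mm behind it; shut, there are 81 mm of free height
- organiser_fin (a point): point to grip in the orange upright fin at the middle of the grey organiser tray, 48 mm above the tray's underside. The fin is 36 mm along the tray's x and 14 mm thick along y, its top 70 mm above the underside. Axes as organiser. Seated in the drawer, this point is 48 mm above drawer_seat
- organiser: grey organiser tray, 136 mm (x) by 192 mm (y), 0.3 kg, origin under its centre, z up. Floor 8 mm thick with two 14 mm holes at x = -48 and +48 mm, y = 0, for the drawer pegs; it fits either way round. Four square wells, 60 x 60 mm inside, centred at x = +-34, y = +-62 mm; their rims are 20 mm above the underside (12 mm above the wells' floor)
- jar_red_mid (a point): centre (half-way up) of the red paint jar: an upright cylinder 50 mm in diameter and 64 mm tall with a lid of the same colour, about 0.13 kg; z is its axis. Starts on the cork board (3 mm thick, on the right of the table); None if absent. Standing in a well its centre is 40 mm above the tray's underside
- jar_blue_mid (a point): centre (half-way up) of the blue paint jar: an upright cylinder 50 mm in diameter and 64 mm tall with a lid of the same colour, about 0.13 kg; z is its axis. Starts on the cork board (3 mm thick, on the right of the table); None if absent. Standing in a well its centre is 40 mm above the tray's underside
- jar_yellow_mid (a point): centre (half-way up) of the yellow paint jar: an upright cylinder 50 mm in diameter and 64 mm tall with a lid of the same colour, about 0.13 kg; z is its axis. Starts on the cork board (3 mm thick, on the right of the table); None if absent. Standing in a well its centre is 40 mm above the tray's underside
- jar_green_mid (a point): centre (half-way up) of the green paint jar: an upright cylinder 50 mm in diameter and 64 mm tall with a lid of the same colour, about 0.13 kg; z is its axis. Starts on the cork board (3 mm thick, on the right of the table); None if absent. Standing in a well its centre is 40 mm above the tray's underside
- tape_roll: yellow roll of tape lying flat, 90 mm across, 25 mm tall, origin under its centre; leave alone
- rinse_cup: white rinse cup, 76 mm across, 90 mm tall, origin under its centre; leave alone
- glue_bottle: white glue bottle with red cap, 48 mm across, 120 mm tall, origin under its centre; leave alone
Not all that is in view belongs to the job. There is more than one size of the part that bears jar_green_mid; the job needs the largest.

How it is judged:
By the outcome, as a careful person would: the job done as asked, in the order asked, and still so for the second after the job is handed in, with the robot touching nothing.
Of jar_red, jar_blue, jar_yellow, jar_green only 3 to 4 are there at a start; the rules pass over those that are not, and their reading is None.
At some moment in a run one of jar_red, jar_blue, jar_yellow, jar_green, organiser may be knocked a few centimetres aside while the robot is not near it.
It also fails if it takes over 210 s, if anything falls off the work surface, if the arm or the gripper's body presses on something with over 40 N, if the wrist force passes 120 N, or if a joint passes its speed limit or range.

## Working session

There is one attempt and no reset: what is moved stays moved. The work goes in short steps, Python scripts to look and compute and a tool call to move; the robot and the scene stay as the last step left them, time stands still between calls to the robot, and variables do not carry over. Pictures are saved under pics/ and viewed, and the job is handed in when it is done.

Besides the shell and the picture viewer there is one more tool, called after "Emit:" by a JSON object that holds its "op" and its "data". drive_tool: Moves the arm, as the interface text tells. Its arguments: {"type":"object","properties":{"targets":{"type":"array","items":{"type":"array","items":{"type":"array","items":{"type":"number"}}}},"newtons":{"type":"number"}},"required":["targets"]}

```bash
ls; mkdir -p pics
cat > h.py <<'E'
from cell import arm
import numpy as np, cv2
def snap(name,fn):
    c=arm.camera(name); cv2.imwrite(f'pics/{fn}.png',c['frame'][:,:,::-1])
    np.savez(f'pics/{fn}.npz',**{k:c[k] for k in c})
    return c
def load(fn): return np.load(f'pics/{fn}.npz')
def ray(c,u,v,name):
    if name=='wrist':
        a=(u-c['cx'])/c['fx'];b=(v-c['cy'])/c['fy'];r=np.hypot(a,b)
        if r<1e-9: return np.array([0,0,1.])
        return np.array([np.tan(r)*a/r,np.tan(r)*b/r,1.])
    return np.array([(u-c['cx'])/c['fx'],(v-c['cy'])/c['fy'],1.])
def w(c,u,v,name='scene',z=None):
    d=ray(c,u,v,name);R=np.array(c['R']);t=np.array(c['t'])
    if z is None:
        return R.T@(d*c['z_map'][int(round(v)),int(round(u))]-t)
    o=-R.T@t; dd=R.T@d
    return o+dd*(z-o[2])/dd[2]
def cloud(c,name='scene'):
    z=c['z_map'].astype(float);H,W=z.shape
    u,v=np.meshgrid(np.arange(W),np.arange(H))
    a=(u-c['cx'])/c['fx'];b=(v-c['cy'])/c['fy']
    if name=='wrist':
        r=np.hypot(a,b)+1e-9; k=np.tan(r)/r;a=a*k;b=b*k
    P=np.stack([a*z,b*z,z],-1)-np.array(c['t'])
    P=P@np.array(c['R']); P[z<=0]=np.nan
    return P
E
python3 - <<'E'
from h import *
print(arm.observe())
for n in ['scene','side','wrist']:
    c=snap(n,n+'0'); print(n,c['fx'],c['fy'],c['cx'],c['cy'],np.round(-np.array(c['R']).T@c['t'],3),np.round(c['R'],3).tolist())
E
```

```text
pics
{'t': 0.0, 'joint_pos': array([-5.47035447e+00,  2.83167156e+01,  7.71291414e+01, -6.72263825e-04,
        7.46284574e+01, -5.47283193e+00]), 'dq': array([ 0.02476027, -0.02049238,  0.04982667, -0.0129185 ,  0.02681993,
       -0.03476203]), 'tau': array([-1.07322368e-03, -8.78814626e+01, -3.81857479e+01,  7.05250050e-02,
        5.33505273e-02, -1.50444166e-04]), 'eef_pos': array([6.24622371e-01, 5.07624213e-05, 2.32306496e-01]), 'eef_rot': array([-9.00740375e+01,  6.44261510e-03, -8.99973481e+01]), 'wrist_force': array([0.32912496, 0.69508806, 1.06950373]), 'moment': array([-0.00883103, -0.00831594,  0.02633495]), 'finger_gap': 0.9981402976363485}
scene 361.1357155461214 361.1357155461214 252.88481850293698 190.228346985694 [ 1.08  -0.639  0.784] [[0.814, 0.581, -0.022], [0.375, -0.553, -0.744], [-0.444, 0.597, -0.668]]
side 424.0275699012951 424.0275699012951 256.8246848630396 193.2222205742443 [-0.045 -0.598  1.019] [[0.689, -0.725, 0.008], [-0.521, -0.503, -0.69], [0.504, 0.471, -0.724]]
wrist 297.3186396354542 297.3186396354542 254.2611340158426 193.1549251580012 [0.623 0.08  0.384] [[1.0, 0.0, -0.001], [0.0, -0.959, 0.283], [-0.001, -0.283, -0.959]]
```

View pics/scene0.png

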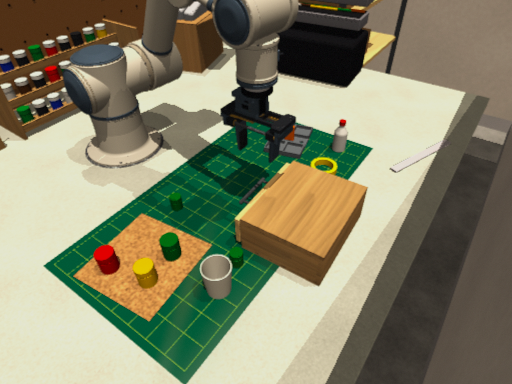

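View pics/side0.png

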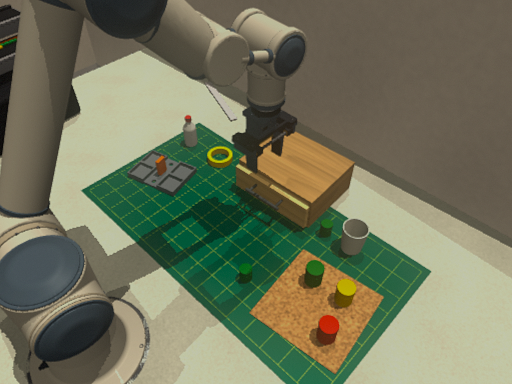

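View pics/wrist0.png

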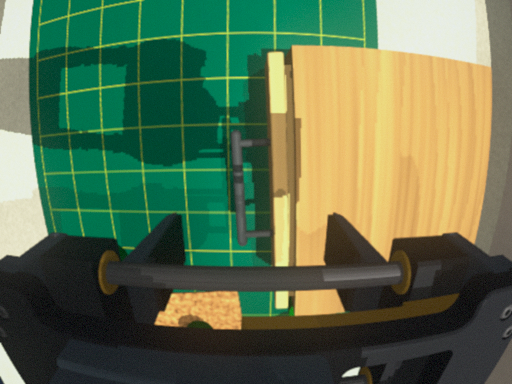

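Scene view: red jar (106,260), yellow (146,273), green candidates at (170,246) on the cork, (176,201) and (237,257) off it. Blue is absent. The tray is at side (161,172), the cabinet is slightly ajar. Measuring and taking an enlarged crop of the greens.

Run:
```python
from h import *
for n in ['scene','side']:
    c=load(n+'0');P=cloud(c,n)
    f=c['frame'].astype(int)
    print(n)
    m=(abs(P[...,2]-.115)<.006)&(P[...,0]>.5)
    k=cv2.morphologyEx(m.astype(np.uint8),cv2.MORPH_OPEN,np.ones((3,3)))
    nn,l,s,ce=cv2.connectedComponentsWithStats(k); i=1+np.argmax(s[1:,4])
    q=P[l==i]; r=cv2.minAreaRect(q[:,:2].astype(np.float32)); print('cabtop',r,np.median(q[:,2])); print(cv2.boxPoints(r).round(4).tolist())
    # by height components for small things
    hsv=cv2.cvtColor(c['frame'],cv2.COLOR_RGB2HSV)
    for col,(a,b) in dict(red=(0,4),yel=(22,32),green=(50,70),orange=(5,14),blue=(100,130)).items():
        mm=(hsv[...,0]>=a)&(hsv[...,0]<=b)&(hsv[...,1]>120)&(P[...,2]>.012)&(P[...,2]<.14)&(P[...,0]>.1)&(P[...,0]<1)
        nn,l,s,ce=cv2.connectedComponentsWithStats(mm.astype(np.uint8))
        for i in range(1,nn):
            if s[i,4]<15: continue
            q=P[l==i]; zt=np.percentile(q[:,2],97); t=q[q[:,2]>zt-.006]
            (cx,cy),rr=cv2.minEnclosingCircle(t[:,:2].astype(np.float32))
            print(col,ce[i].round(),s[i,4],'ztop %.3f'%zt,'c',round(cx,4),round(cy,4),'r',round(rr,4))
c=load('scene0')['frame'][:,:,::-1]
cv2.imwrite('pics/greens.png',cv2.resize(c[180:300,80:260],None,fx=4,fy=4,interpolation=cv2.INTER_CUBIC))
c=load('side0')['frame'][:,:,::-1]
cv2.imwrite('pics/tray.png',cv2.resize(c[110:210,100:260],None,fx=5,fy=5,interpolation=cv2.INTER_CUBIC))
```

```text
scene
cabtop ((0.7795601487159729, -0.0012436658143997192), (0.2344283163547516, 0.2915927469730377), 2.5887622833251953) 0.11523181014057356
[[0.6559000015258789, 0.13910000026226044], [0.6690999865531921, -0.15219999849796295], [0.9031999707221985, -0.14159999787807465], [0.8901000022888184, 0.14970000088214874]]
red [342. 122.] 31 ztop 0.122 c 0.6858 0.4207 r 0.012
red [106. 259.] 500 ztop 0.069 c 0.4281 -0.4026 r 0.0256
yel [325. 164.] 192 ztop 0.027 c 0.7267 0.23 r 0.0983
yel [255. 198.] 31 ztop 0.114 c 0.6649 -0.0418 r 0.0016
yel [143. 266.] 272 ztop 0.070 c 0.5397 -0.3725 r 0.0251
green [175. 200.] 160 ztop 0.049 c 0.4091 -0.1378 r 0.0193
green [170. 246.] 427 ztop 0.069 c 0.5316 -0.2775 r 0.0252
green [236. 256.] 218 ztop 0.050 c 0.6915 -0.2003 r 0.019
orange [290. 136.] 59 ztop 0.049 c 0.5238 0.3621 r 0.0041
orange [ 97. 263.] 24 ztop 0.068 c 0.4178 -0.4229 r 0.0091
side
cabtop ((0.7777315974235535, -0.013984322547912598), (0.23826861381530762, 0.2602713406085968), 2.8561453819274902) 0.11263867282609974
[[0.6523000001907349, 0.11010000109672546], [0.6651999950408936, -0.14990000426769257], [0.9031999707221985, -0.1379999965429306], [0.8902000188827515, 0.12189999967813492]]
yel [219. 156.] 233 ztop 0.026 c 0.6954 0.2765 r 0.0457
yel [345. 292.] 415 ztop 0.068 c 0.5378 -0.3715 r 0.0253
green [326. 223.] 91 ztop 0.047 c 0.6891 -0.1972 r 0.0182
green [315. 268.] 207 ztop 0.068 c 0.5289 -0.2779 r 0.0255
green [245. 272.] 194 ztop 0.047 c 0.4065 -0.1341 r 0.019
orange [161. 165.] 127 ztop 0.067 c 0.5031 0.367 r 0.0172
orange [327. 329.] 460 ztop 0.067 c 0.4237 -0.4015 r 0.0258
```

View pics/greens.png

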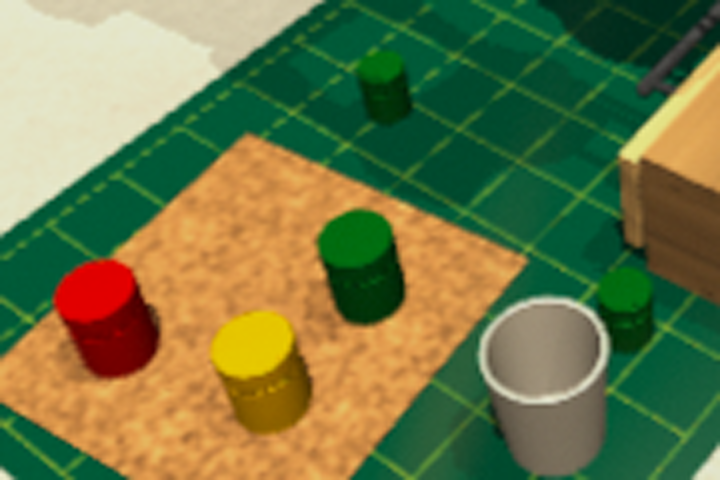

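View pics/tray.png

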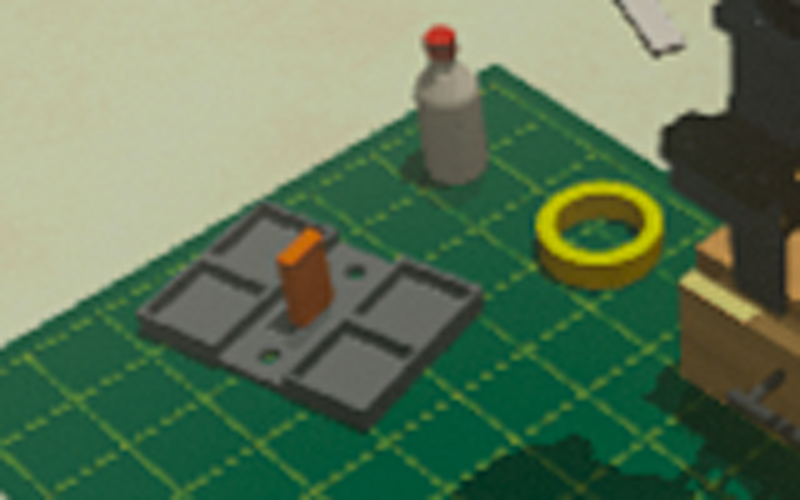

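The green at scene (170,246) is on the cork, 50 mm across with its top at 0.068, so it fits. The greens at (176,201) and (237,257) are about 38 mm across and 48 mm tall, so they are decoys. Next: handle, tray and cup.

Run:
```python
from h import *
c=load('side0');P=cloud(c,'side');f=c['frame'].astype(int)
m=(P[...,2]>.014)&(P[...,2]<.027)&(P[...,0]>.38)&(P[...,0]<.66)&(P[...,1]>.22)&(P[...,1]<.5)&((f.max(-1)-f.min(-1))<30)
q=P[m];r=cv2.minAreaRect(q[:,:2].astype(np.float32));print('tray',m.sum(),r,cv2.boxPoints(r).round(3).tolist())
c=load('wrist0');P=cloud(c,'wrist')
for u,v in [(237,132),(243,240),(238,150),(239,170),(240,190),(241,210),(242,230)]: print(u,v,P[v,u].round(4), w(c,u,v,'wrist',.0825).round(4))
print('drawer front top / cab edge');
for u,v in [(270,60),(276,150),(280,290),(293,60),(296,150),(296,200)]: print(u,v,P[v,u].round(4))
f=c['frame'][:,:,::-1]; cv2.imwrite('pics/handle.png',cv2.resize(f[100:260,210:320],None,fx=3.5,fy=3.5,interpolation=cv2.INTER_CUBIC))
c=load('scene0');P=cloud(c,'scene')
m=(P[...,2]>.08)&(P[...,2]<.1)&(P[...,0]>.55)&(P[...,1]<-.19)&(P[...,1]>-.5)
print('cup',cv2.minEnclosingCircle(P[m][:,:2].astype(np.float32)))
m=(abs(P[...,2]-.07)<.02)&(P[...,0]<.66)&(P[...,0]>.5)&(abs(P[...,1])<.12)
```

```text
tray 322 ((0.5482509732246399, 0.376845121383667), (0.22955910861492157, 0.19790472090244293), 13.084416389465332) [[0.414000004529953, 0.44699999690055847], [0.45899999141693115, 0.2540000081062317], [0.6819999814033508, 0.3059999942779541], [0.6380000114440918, 0.49900001287460327]]
237 132 [0.6057 0.0549 0.0806] [0.6058 0.0551 0.0825]
243 240 [ 0.6106 -0.0646  0.0814] [ 0.6107 -0.064   0.0825]
238 150 [0.6066 0.0365 0.0819] [0.6067 0.0366 0.0825]
239 170 [0.6074 0.0156 0.0825] [0.6074 0.0156 0.0825]
240 190 [ 0.6082 -0.0061  0.0819] [ 0.6082 -0.0059  0.0825]
241 210 [ 0.6089 -0.0286  0.0817] [ 0.609  -0.0283  0.0825]
242 230 [ 0.6097 -0.0519  0.0822] [ 0.6097 -0.0518  0.0825]
drawer front top / cab edge
270 60 [0.6378 0.1251 0.1038]
276 150 [0.6441 0.0392 0.1008]
280 290 [0.6312 0.0268 0.3089]
293 60 [nan nan nan]
296 150 [0.6616 0.0413 0.1142]
296 200 [ 0.6632 -0.0065  0.1152]
cup ((0.9701471328735352, -0.23827242851257324), 0.31065574288368225)
```

View pics/handle.png

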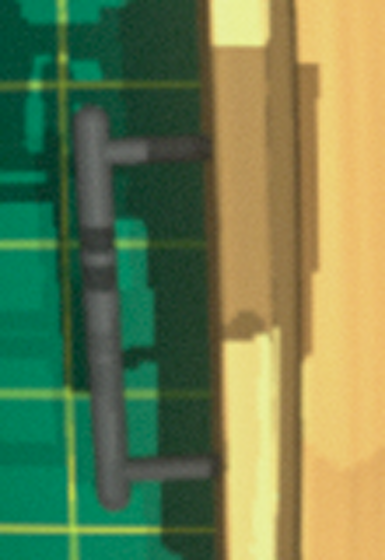

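Emit:
{"op": "drive_tool", "data": {"targets": [[[0.0045,0,-0.0165,0,-2.5,0,-0.3],[0.0045,0,-0.0165,0,-2.5,0,-0.3],[0.0045,0.02,-0.0165,0,-2.5,0,-0.3],[0.0045,0.04,-0.0165,0,-2.5,0,-0.3],[0.0045,0.07,-0.0165,0,-2.5,0,-0.3],[0.0045,0.09,-0.0165,0,-2.5,0,-0.3],[0.0045,0.1,-0.0165,0,-2.5,0,-0.3],[0.0045,0.1,-0.0165,0,-2.5,0,-0.3]]], "newtons": 20}}

```text
t: 0.95
eef_pos: [0.6082, -0.0044, 0.1318]
eef_rot: [-90.1, 0.0, -87.5]
wrist_force: [-0.5, 0.1, 0.3]
finger_gap: 0.359
```

Run:
```python
from h import *
snap('wrist','w1'); s=arm.observe(); print(s['eef_pos'],s['eef_rot'],s['finger_gap']*91)
```

```text
[ 0.6087228  -0.00445755  0.13296005] [-9.00227108e+01  4.53380087e-03 -8.75212821e+01] 32.282259596298715
```

View pics/w1.png

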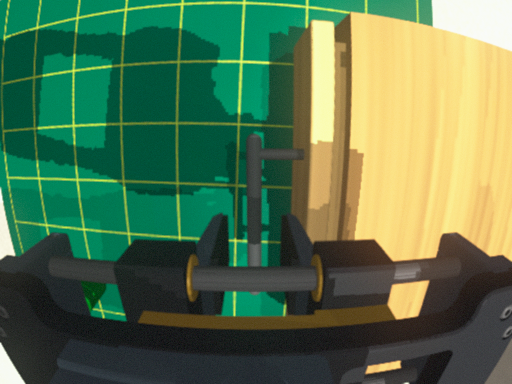

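The handle bar (u≈254, v 135–240) runs between the fingers (u≈210 and 295). Lowering 55 mm and gripping.

Emit:
{"op": "drive_tool", "data": {"targets": [[[0,0.02,0,0,0,0,-0.3],[0,0.04,0,0,0,0,-0.3],[0,0.055,0,0,0,0,-0.3],[0,0.055,0,0,0,0,-0.3],[0,0.055,0,0,0,0,-1],[0,0.055,0,0,0,0,-1],[0,0.055,0,0,0,0,-1],[0,0.055,0,0,0,0,-1]]], "newtons": 25}}

```text
t: 1.8
eef_pos: [0.6091, -0.0046, 0.079]
eef_rot: [-89.9, -0.0, -87.5]
wrist_force: [-0.6, -1.4, 8.4]
finger_gap: 0.115
```

Emit:
{"op": "drive_tool", "data": {"targets": [[[0,0,-0.015,0,0,0,-1],[0,0,-0.035,0,0,0,-1],[0,0,-0.055,0,0,0,-1],[0,0,-0.075,0,0,0,-1],[0,0,-0.095,0,0,0,-1],[0,0,-0.11,0,0,0,-1],[0,0,-0.12,0,0,0,-1],[0,0,-0.12,0,0,0,-1]]]}}

```text
t: 2.6
eef_pos: [0.4881, -0.0101, 0.079]
eef_rot: [-89.9, -0.0, -87.5]
wrist_force: [-0.3, -1.6, 7.5]
finger_gap: 0.111
```

Run:
```python
from h import *
snap('scene','s2');snap('wrist','w2'); s=arm.observe(); print(s['eef_pos'],s['eef_rot'],s['finger_gap']*91,s['wrist_force'])
```

```text
[ 0.48916748 -0.01004154  0.07894904] [-8.98887002e+01 -3.49648497e-02 -8.75001686e+01] 10.685031039029338 [-0.5500121  -2.14601833 10.69788132]
```

View pics/s2.png

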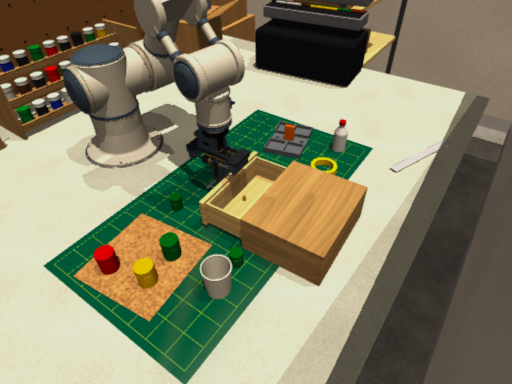

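View pics/w2.png

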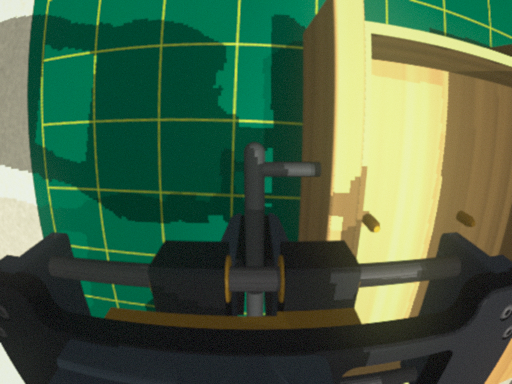

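The drawer is coming out, with both pegs visible in the wrist view at (372,223) and (465,218). Continuing to pull towards the stop.

Emit:
{"op": "drive_tool", "data": {"targets": [[[0,0,-0.01,0,0,0,-1],[0,0,-0.02,0,0,0,-1],[0,0,-0.025,0,0,0,-1],[0,0,-0.028,0,0,0,-1],[0,0,-0.031,0,0,0,-1],[0,0,-0.034,0,0,0,-1],[0,0,-0.037,0,0,0,-1],[0,0,-0.04,0,0,0,-1]]]}}

```text
t: 3.5
eef_pos: [0.4498, -0.0118, 0.0789]
eef_rot: [-89.8, -0.0, -87.5]
wrist_force: [1.3, -2.2, 12.7]
finger_gap: 0.112
```

Emit:
{"op": "drive_tool", "data": {"targets": [[[0,0,-0.002,0,0,0,-1],[0,0,-0.004,0,0,0,-1],[0,0,-0.006,0,0,0,-1],[0,0,-0.008,0,0,0,-1],[0,0,-0.009,0,0,0,-1],[0,0,-0.01,0,0,0,-1],[0,0,-0.01,0,0,0,-1],[0,0,-0.01,0,0,0,-1]]]}}

```text
t: 4.3
eef_pos: [0.4424, -0.0123, 0.079]
eef_rot: [-89.6, -0.1, -87.5]
wrist_force: [13.5, 3.7, -0.8]
finger_gap: 0.117
```

Hit the stop (13.5 N). Releasing and rising.

Emit:
{"op": "drive_tool", "data": {"targets": [[[0,0,0.002,0,0,0,-0.3],[0,0,0.002,0,0,0,-0.3],[0,0,0.002,0,0,0,-0.3],[0,-0.03,0.002,0,0,0,-0.3],[0,-0.07,0.002,0,0,0,-0.3],[0,-0.11,0.002,0,0,0,-0.3],[0,-0.15,0.002,0,0,0,-0.3],[0,-0.17,0.002,0,0,0,-0.3]]]}}

```text
t: 5.1
eef_pos: [0.4411, -0.0119, 0.251]
eef_rot: [-89.8, -0.0, -87.5]
wrist_force: [-0.0, 0.5, -0.8]
finger_gap: 0.348
```

Run:
```python
from h import *
for n in ['scene','side','wrist']: snap(n,n+'3')
s=arm.observe(); print(s['eef_pos'],s['eef_rot'],s['finger_gap']*91)
c=load('side3')['frame'][:,:,::-1]
cv2.imwrite('pics/tray3.png',cv2.resize(c[130:210,110:220],None,fx=7,fy=7,interpolation=cv2.INTER_CUBIC))
c=load('scene3')['frame'][:,:,::-1]
cv2.imwrite('pics/tray3b.png',cv2.resize(c[105:170,250:350],None,fx=8,fy=8,interpolation=cv2.INTER_CUBIC))
```

```text
[ 0.44086486 -0.01188249  0.24883663] [-8.98755736e+01 -2.80461311e-02 -8.75017986e+01] 31.687936012513177
```

View pics/wrist3.png

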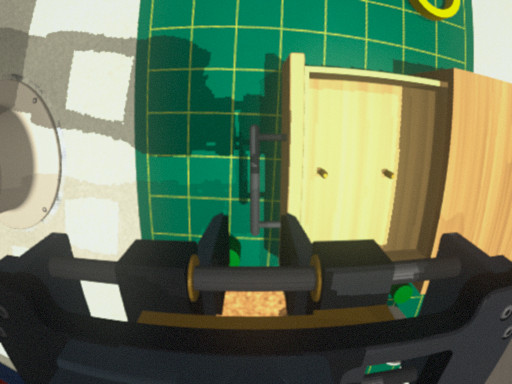

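View pics/tray3.png

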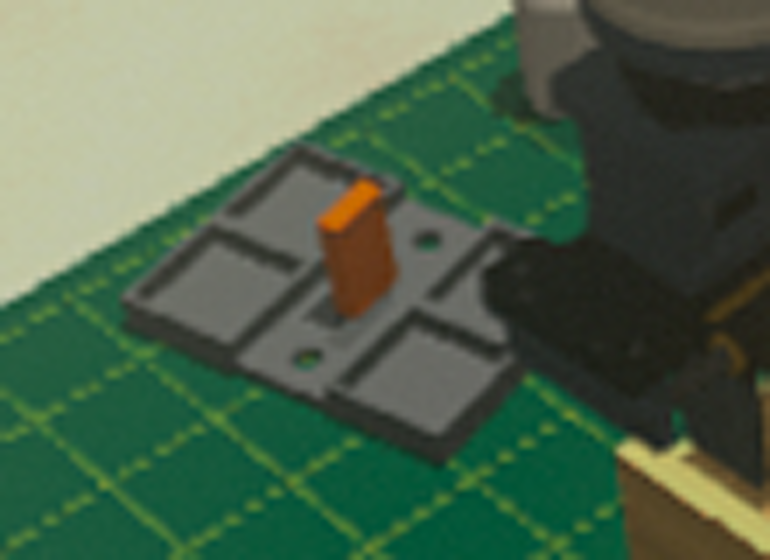

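View pics/tray3b.png

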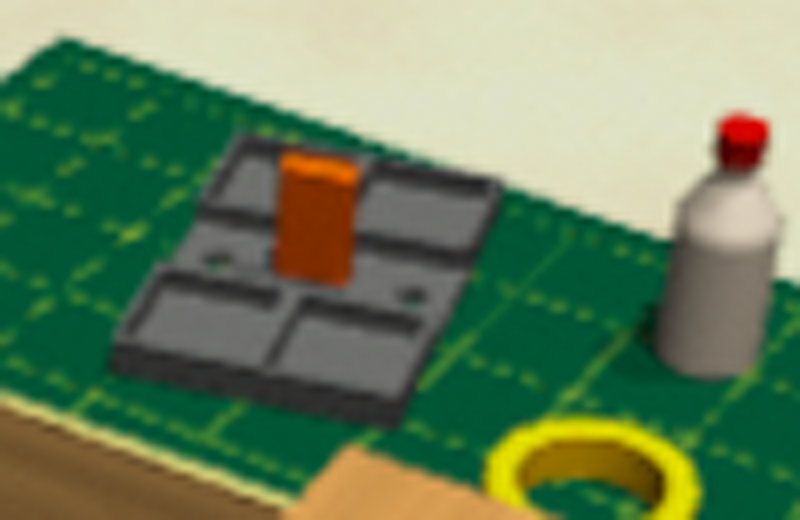

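Run:
```python
from h import *
c=load('side3');a=[w(c,*p,'side',.008) for p in [(153.9,181),(171.1,164.3)]]
print('side holes',[x.round(4) for x in a],'mid',(a[0]+a[1])/2,np.linalg.norm(a[1]-a[0]),np.degrees(np.arctan2(*(a[1]-a[0])[1::-1])))
cor=[(123/7,305/7),(300/7,145/7),(443/7,463/7)]
print('corners',[w(c,x+110,y+130,'side',.02).round(4) for x,y in cor])
c=load('scene3');a=[w(c,*p,'scene',.008) for p in [(277.1,137.4),(301.4,142)]]
print('scene holes',[x.round(4) for x in a],'mid',(a[0]+a[1])/2,np.linalg.norm(a[1]-a[0]),np.degrees(np.arctan2(*(a[1]-a[0])[1::-1])))
cor=[(240,132),(502,183),(402,412),(115,360)]
print('corners',[w(c,x/8+250,y/8+105,'scene',.02).round(4) for x,y in cor])
c=load('wrist3');a=[w(c,*p,'wrist',.043) for p in [(322,172),(388,172)]]
print('pegs',[x.round(4) for x in a],(a[0]+a[1])/2)
a=[w(c,*p,'wrist',.0825) for p in [(254,128),(257,230)]];print('handle',a)
f=c['frame'][:,:,::-1]; cv2.imwrite('pics/pegs.png',cv2.resize(f[140:200,240:420],None,fx=4.4,fy=4.4,interpolation=cv2.INTER_CUBIC))
```

```text
side holes [array([0.4594, 0.3498, 0.008 ]), array([0.5521, 0.3739, 0.008 ])] mid [0.5057551  0.36184234 0.008     ] 0.0957604585300266 14.586253251371986
corners [array([0.4133, 0.4316, 0.02  ]), array([0.5448, 0.4662, 0.02  ]), array([0.4545, 0.2375, 0.02  ])]
scene holes [array([0.465 , 0.3534, 0.008 ]), array([0.5576, 0.3779, 0.008 ])] mid [0.51128082 0.36568303 0.008     ] 0.09581166453064388 14.819768736642121
corners [array([0.4227, 0.4404, 0.02  ]), array([0.5541, 0.4707, 0.02  ]), array([0.607, 0.282, 0.02 ]), array([0.4802, 0.2442, 0.02  ])]
pegs [array([ 0.5264, -0.0073,  0.043 ]), array([ 0.6185, -0.0018,  0.043 ])] [ 0.57242379 -0.00455171  0.043     ]
handle [array([0.43827573, 0.04560894, 0.0825    ]), array([ 0.44689954, -0.07167238,  0.0825    ])]
```

View pics/pegs.png

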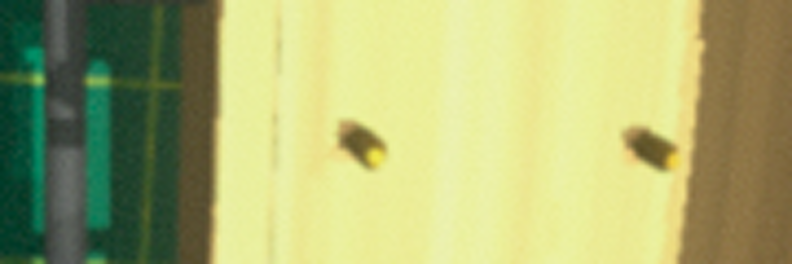

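Emit:
{"op": "drive_tool", "data": {"targets": [[[-0.047,0,0.0105,0,8.5,0,0.2],[-0.094,0,0.021,0,17,0,0.2],[-0.14,0,0.0315,0,25.5,0,0.2],[-0.187,0,0.042,0,34,0,0.2],[-0.234,0,0.0525,0,42.5,0,0.2],[-0.28,0,0.063,0,51,0,0.2],[-0.327,0,0.0735,0,59.5,0,0.2],[-0.373,0,0.084,0,68,0,0.2]]]}}

```text
t: 6.05
eef_pos: [0.5014, 0.3301, 0.2462]
eef_rot: [-90.0, -0.2, -147.6]
wrist_force: [1.5, -1.1, 1.1]
finger_gap: 0.603
```

Emit:
{"op": "drive_tool", "data": {"targets": [[[0,0,0,0,5,0,0],[0,0,0,0,10,0,0],[0,0,0,0,10,0,0],[0,0,0,0,10,0,0],[0,0,0,0,10,0,0],[0,0,0,0,10,0,0],[0,0,0,0,10,0,0],[0,0,0,0,10,0,0]]]}}

```text
t: 6.85
eef_pos: [0.5022, 0.3285, 0.248]
eef_rot: [-90.0, 0.0, -157.3]
wrist_force: [0.1, 0.2, -0.0]
finger_gap: 0.501
```

```bash
cat >> h.py <<'E'
def rel(tx,ty,tz,yaw):
    """shift/turn in tool axes from present pose (tool assumed down) to tcp target with jaw yaw"""
    from scipy.spatial.transform import Rotation as Ro
    s=arm.observe(); r,p,y=s['eef_rot']
    R=Ro.from_euler('xyz',[r,p,y],degrees=True)
    T=Ro.from_euler('xyz',[-90,0,yaw-90],degrees=True)
    d=R.inv().apply(np.array([tx,ty,tz])-s['eef_pos'])
    print('pos',s['eef_pos'].round(4),'rot',np.round(s['eef_rot'],2),'gap',round(s['finger_gap']*91,1),'F',s['wrist_force'].round(1),'t',round(s['t'],2))
    print('shift',d.round(4),'turn',(R.inv()*T).as_rotvec(degrees=True).round(2))
E
python3 - <<'E'
from h import *
c=load('wrist3');a=[w(c,*p,'wrist',.043) for p in [(325.5,175.7),(392.7,176.4)]]
print('pegs',[x.round(4) for x in a],(a[0]+a[1])/2,np.linalg.norm(a[1]-a[0]),np.degrees(np.arctan2(*(a[1]-a[0])[1::-1])))
rel(.5085,.364,.12,-75.3)
for n in ['scene','side','wrist']: snap(n,n+'4')
c=load('scene4')['frame'][:,:,::-1]
cv2.imwrite('pics/dr4.png',cv2.resize(c[150:260,180:330],None,fx=5,fy=5,interpolation=cv2.INTER_CUBIC))
c=load('side4')['frame'][:,:,::-1]
cv2.imwrite('pics/dr4s.png',cv2.resize(c[140:260,180:340],None,fx=5,fy=5,interpolation=cv2.INTER_CUBIC))
E
```

```text
pegs [array([ 0.5314, -0.0118,  0.043 ]), array([ 0.6267, -0.0074,  0.043 ])] [ 0.57905721 -0.00958181  0.043     ] 0.09537636482597146 2.6599816553159195
pos [0.5022 0.3285 0.248 ] rot [-9.0000e+01  1.0000e-02 -1.5725e+02] gap 45.6 F [ 0.1  0.2 -0. ] t 6.85
shift [-0.0195  0.128  -0.0303] turn [ 0.    8.05 -0.01]
```

View pics/wrist4.png

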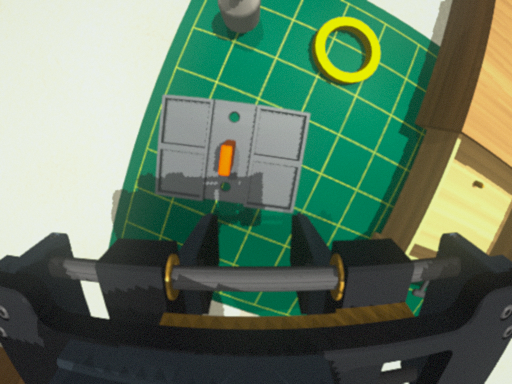

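View pics/dr4.png

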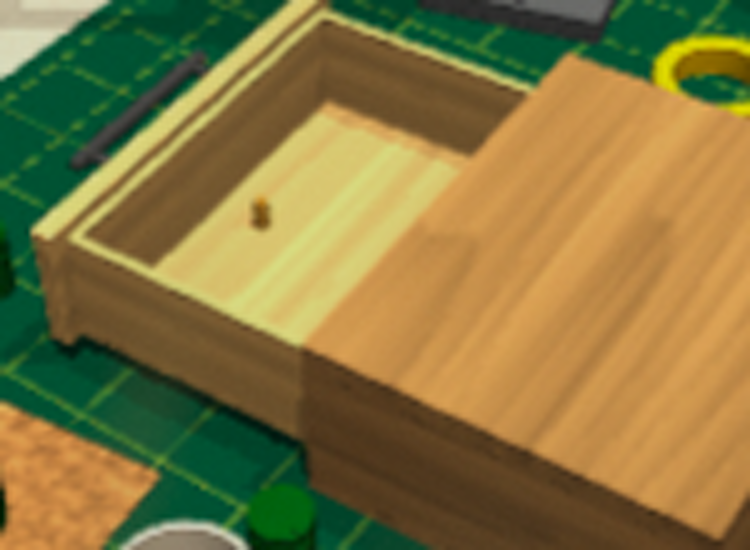

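View pics/dr4s.png

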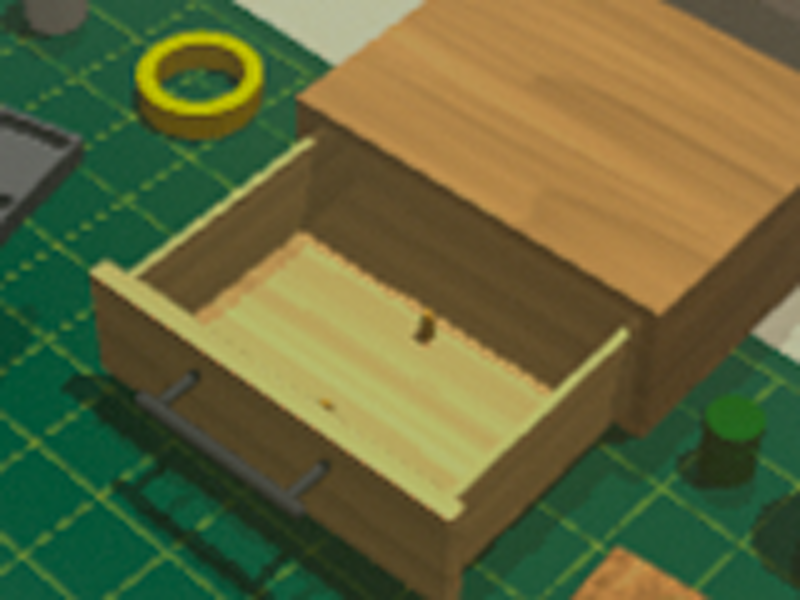

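Run:
```python
from h import *
c=load('side4');a=[w(c,*p,'side',.043) for p in [(245,220.2),(265.6,203.2)]]
print('pegs side',[x.round(4) for x in a],(a[0]+a[1])/2,np.linalg.norm(a[1]-a[0]),np.degrees(np.arctan2(*(a[1]-a[0])[1::-1])))
c=load('scene4');print(w(c,232.4,190,'scene',.043))
c=load('wrist4');a=[w(c,*p,'wrist',.008) for p in [(225,187),(235,117)]]
print('holes wrist',[x.round(4) for x in a],(a[0]+a[1])/2,np.linalg.norm(a[1]-a[0]),np.degrees(np.arctan2(*(a[1]-a[0])[1::-1])))
print('rear peg w4',w(c,479,185,'wrist',.043))
P=cloud(c,'wrist');hsv=cv2.cvtColor(c['frame'],cv2.COLOR_RGB2HSV)
m=(hsv[...,0]>4)&(hsv[...,0]<16)&(hsv[...,1]>150)&(abs(P[...,2]-.07)<.006)&(P[...,0]<.6)&(P[...,1]>.3)
print('fin top',m.sum(),cv2.minAreaRect(P[m][:,:2].astype(np.float32)),P[m][:,2].mean())
f=c['frame'][:,:,::-1]; cv2.imwrite('pics/fin4.png',cv2.resize(f[80:220,150:320],None,fx=4.4,fy=4.2,interpolation=cv2.INTER_CUBIC))
```

```text
pegs side [array([ 0.5296, -0.0141,  0.043 ]), array([ 0.6231, -0.0118,  0.043 ])] [ 0.57632137 -0.01292392  0.043     ] 0.09350901619960252 1.396276811491611
[ 0.53458881 -0.01122437  0.043     ]
holes wrist [array([0.461 , 0.3545, 0.008 ]), array([0.5542, 0.3774, 0.008 ])] [0.50761687 0.36595497 0.008     ] 0.09596479154707678 13.801216209456717
rear peg w4 [0.62420605 0.00315036 0.043     ]
fin top 117 ((0.14776447415351868, 0.5376297831535339), (0.045402444899082184, 0.8299086689949036), 63.53425598144531) 0.06838729222230934
```

View pics/fin4.png

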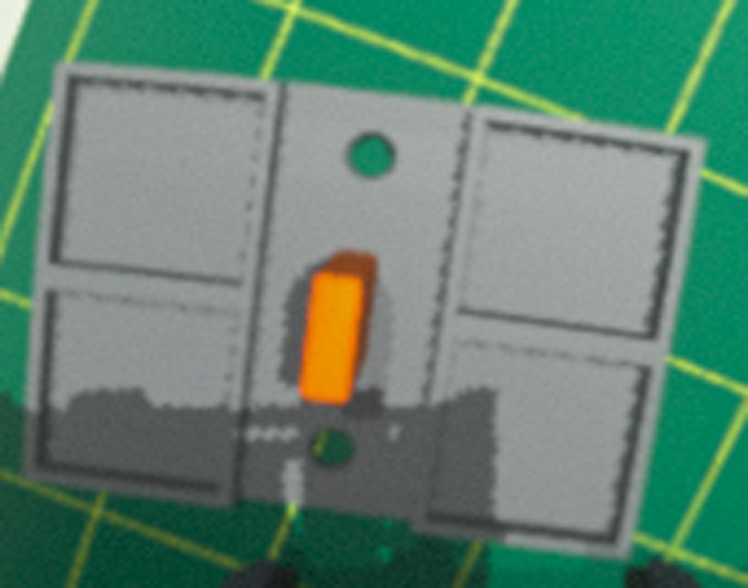

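Run:
```python
from h import *
rel(.5076,.366,.12,-75.8)
```

```text
pos [0.5021 0.3286 0.248 ] rot [ -90.      0.   -157.26] gap 45.9 F [-0.6  0.   0.2] t 7.0
shift [-0.0195  0.128  -0.0324] turn [ 0.    8.54 -0.  ]
```

Emit:
{"op": "drive_tool", "data": {"targets": [[[-0.01,0,-0.016,0,4,0,0],[-0.0195,0,-0.0324,0,8.5,0,0],[-0.0195,0.03,-0.0324,0,8.5,0,0],[-0.0195,0.06,-0.0324,0,8.5,0,0],[-0.0195,0.09,-0.0324,0,8.5,0,0],[-0.0195,0.118,-0.0324,0,8.5,0,0],[-0.0195,0.118,-0.0324,0,8.5,0,0],[-0.0195,0.118,-0.0324,0,8.5,0,0]]]}}

```text
t: 7.8
eef_pos: [0.5077, 0.3661, 0.1305]
eef_rot: [-90.0, -0.0, -165.8]
wrist_force: [0.4, 0.2, 1.2]
finger_gap: 0.499
```

Run:
```python
from h import *
rel(.5076,.366,.048,-75.8)
snap('wrist','w5');snap('side','s5')
```

```text
pos [0.5077 0.3661 0.1305] rot [-9.0000e+01 -2.0000e-02 -1.6576e+02] gap 45.4 F [0.4 0.2 1.2] t 7.8
shift [0.0001 0.0825 0.0001] turn [-0.    0.04  0.02]
```

View pics/w5.png

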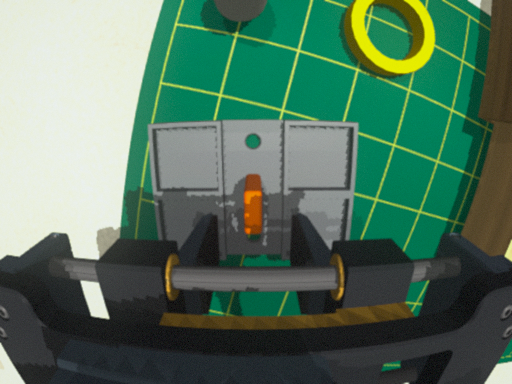

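View pics/s5.png

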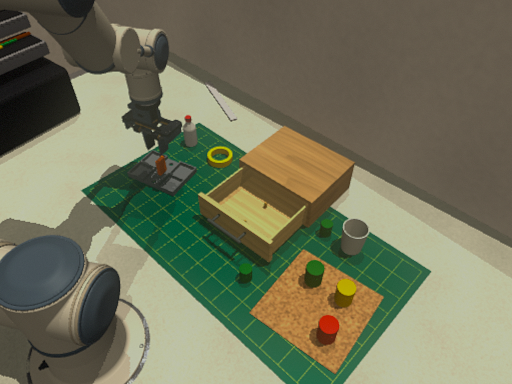

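The tray is square to the jaws and the fin at (253,205) is centred. Descending 82 mm and gripping.

Emit:
{"op": "drive_tool", "data": {"targets": [[[0,0.025,0,0,0,0,0],[0,0.05,0,0,0,0,0],[0,0.072,0,0,0,0,0],[0,0.082,0,0,0,0,0],[0,0.082,0,0,0,0,-1],[0,0.082,0,0,0,0,-1],[0,0.082,0,0,0,0,-1],[0,0.082,0,0,0,0,-1]]], "newtons": 40}}

```text
t: 8.7
eef_pos: [0.5081, 0.3664, 0.049]
eef_rot: [-90.0, 0.1, -165.8]
wrist_force: [-0.2, 0.4, -0.1]
finger_gap: 0.18
```

Run:
```python
from h import *
rel(.5076,.366,.048,-75.8)
snap('wrist','w6')
```

```text
pos [0.5081 0.3664 0.049 ] rot [-9.0030e+01  9.0000e-02 -1.6577e+02] gap 16.4 F [-0.2  0.4 -0.1] t 8.7
shift [0.0006 0.001  0.0002] turn [ 0.03  0.03 -0.09]
```

View pics/w6.png

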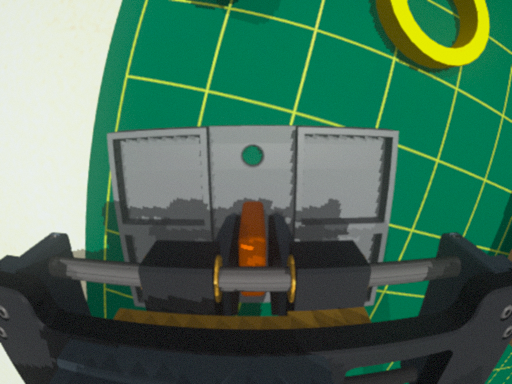

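Emit:
{"op": "drive_tool", "data": {"targets": [[[0,0,0,0,0,0,-1],[0,0,0,0,0,0,-1],[0,0,0,0,0,0,-1],[0,0,0,0,0,0,-1],[0,-0.003,0,0,0,0,-1],[0,-0.006,0,0,0,0,-1],[0,-0.01,0,0,0,0,-1],[0,-0.01,0,0,0,0,-1]]]}}

```text
t: 9.55
eef_pos: [0.5078, 0.3662, 0.0586]
eef_rot: [-90.0, 0.0, -165.8]
wrist_force: [0.0, 0.2, -3.0]
finger_gap: 0.153
```

Run:
```python
from h import *
rel(.5076,.366,.048,-75.8)
c=snap('wrist','w7'); s=arm.observe()
f=c['frame'][:,:,::-1]; cv2.imwrite('pics/w7c.png',cv2.resize(f[110:250,90:420],None,fx=2.4,fy=2.4,interpolation=cv2.INTER_CUBIC))
c=load('w6'); p=w(c,252.7,154.5,'wrist',.008); y=np.radians(14.2)
print('hole seen w6',p,'exp',.5081+.048*np.cos(y),.3664+.048*np.sin(y))
```

```text
pos [0.5078 0.3662 0.0586] rot [-9.0010e+01  4.0000e-02 -1.6577e+02] gap 13.9 F [ 0.   0.2 -3. ] t 9.55
shift [0.0002 0.0106 0.0001] turn [ 0.01  0.03 -0.04]
hole seen w6 [0.55487066 0.37892451 0.008     ] exp 0.5546333767949667 0.3781747545221825
```

View pics/w7c.png

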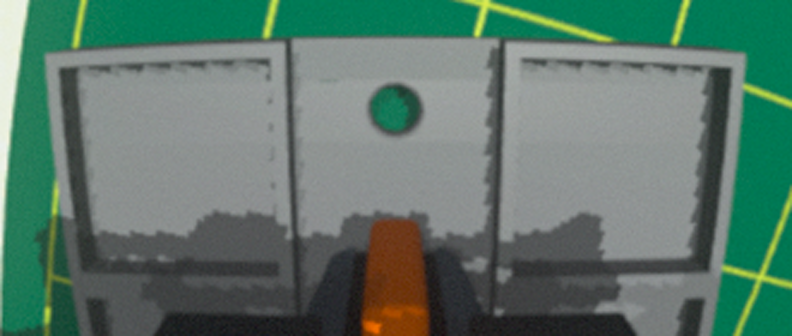

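Emit:
{"op": "drive_tool", "data": {"targets": [[[0,-0.02,0,0,0,0,-1],[0,-0.045,0,0,0,0,-1],[0,-0.07,0,0,0,0,-1],[0,-0.1,0,0,0,0,-1],[0,-0.125,0,0,0,0,-1],[0,-0.145,0,0,0,0,-1],[0,-0.15,0,0,0,0,-1],[0,-0.15,0,0,0,0,-1]]]}}

```text
t: 10.4
eef_pos: [0.5077, 0.3661, 0.2081]
eef_rot: [-90.0, 0.0, -165.8]
wrist_force: [-0.5, -0.9, -3.1]
finger_gap: 0.153
```

Run:
```python
from h import *
rel(.579,-.0096,.2,-87.4)
```

```text
pos [0.5077 0.3661 0.2081] rot [-9.0010e+01  4.0000e-02 -1.6577e+02] gap 13.9 F [-0.5 -0.9 -3.1] t 10.4
shift [0.0232 0.008  0.3817] turn [ 0.02 11.63 -0.04]
```

Emit:
{"op": "drive_tool", "data": {"targets": [[[0.001,0,0.02,0,1,0,-1],[0.003,0,0.06,0,2,0,-1],[0.006,0,0.105,0,3.5,0,-1],[0.009,0,0.15,0,5,0,-1],[0.012,0,0.195,0,6.5,0,-1],[0.015,0,0.24,0,8,0,-1],[0.018,0,0.285,0,9.5,0,-1],[0.02,0,0.33,0,11,0,-1]]]}}

```text
t: 11.2
eef_pos: [0.5686, 0.0394, 0.2064]
eef_rot: [-90.0, -0.1, -176.8]
wrist_force: [0.3, -0.4, -4.1]
finger_gap: 0.151
```

Run:
```python
from h import *
rel(.579,-.0096,.18,-87.4)
```

```text
pos [0.5686 0.0394 0.2064] rot [-9.0010e+01 -1.3000e-01 -1.7683e+02] gap 13.7 F [ 0.3 -0.4 -4.1] t 11.2
shift [-0.0077  0.0264  0.0495] turn [0.01 0.57 0.13]
```

Emit:
{"op": "drive_tool", "data": {"targets": [[[-0.003,0,0.02,0,0.6,0,-1],[-0.006,0,0.04,0,0.6,0,-1],[-0.008,0.005,0.05,0,0.6,0,-1],[-0.008,0.01,0.05,0,0.6,0,-1],[-0.008,0.02,0.05,0,0.6,0,-1],[-0.008,0.025,0.05,0,0.6,0,-1],[-0.008,0.025,0.05,0,0.6,0,-1],[-0.008,0.025,0.05,0,0.6,0,-1]]]}}

```text
t: 12.0
eef_pos: [0.58, -0.0076, 0.1828]
eef_rot: [-90.0, -0.0, -177.3]
wrist_force: [-0.1, -0.2, -2.7]
finger_gap: 0.15
```

Run:
```python
from h import *
rel(.579,-.0096,.15,-87.4)
c=snap('wrist','w8')
snap('scene','s8');snap('side','sd8')
f=c['frame'][:,:,::-1]; cv2.imwrite('pics/w8c.png',cv2.resize(f[100:250,120:390],None,fx=2.9,fy=2.9,interpolation=cv2.INTER_CUBIC))
```

```text
pos [ 0.58   -0.0076  0.1828] rot [-9.0010e+01 -2.0000e-02 -1.7732e+02] gap 13.7 F [-0.1 -0.2 -2.7] t 12.0
shift [0.0011 0.0328 0.002 ] turn [0.01 0.08 0.02]
```

View pics/w8c.png

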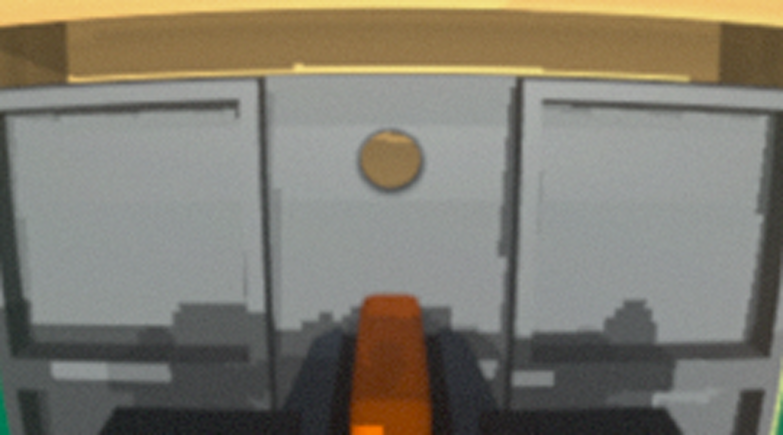

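View pics/s8.png

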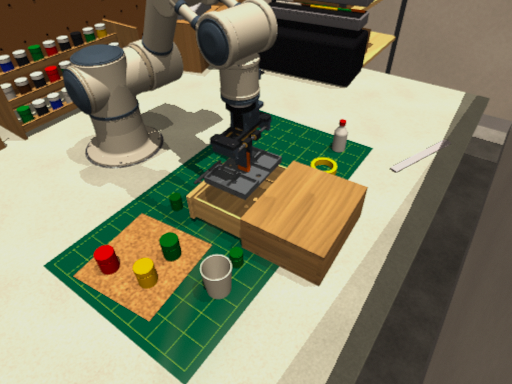

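View pics/sd8.png

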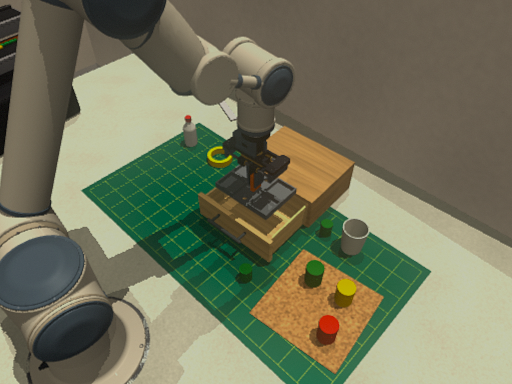

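Emit:
{"op": "drive_tool", "data": {"targets": [[[0.001,0.01,0.002,0,0,0,-1],[0.001,0.025,0.002,0,0,0,-1],[0.001,0.04,0.002,0,0,0,-1],[0.001,0.055,0.002,0,0,0,-1],[0.001,0.07,0.002,0,0,0,-1],[0.001,0.08,0.002,0,0,0,-1],[0.001,0.084,0.002,0,0,0,-1],[0.001,0.084,0.002,0,0,0,-1]]]}}

```text
t: 12.95
eef_pos: [0.5791, -0.0103, 0.0986]
eef_rot: [-90.0, -0.0, -177.4]
wrist_force: [-0.4, -0.2, -3.4]
finger_gap: 0.15
```

Run:
```python
from h import *
rel(.579,-.0096,.098,-87.4)
c=snap('wrist','w9')
f=c['frame'][:,:,::-1]; cv2.imwrite('pics/w9c.png',cv2.resize(f[120:190,200:310],None,fx=7,fy=7,interpolation=cv2.INTER_CUBIC))
c=load('w8');print(w(c,254.8,155.2,'wrist',.1428)-[.58,-.0076,0])
```

```text
pos [ 0.5791 -0.0103  0.0986] rot [-9.0000e+01 -3.0000e-02 -1.7737e+02] gap 13.7 F [-0.4 -0.2 -3.4] t 12.95
shift [ 0.0001  0.0006 -0.0007] turn [0.   0.03 0.03]
[0.04818402 0.00127707 0.1428    ]
```

View pics/w9c.png

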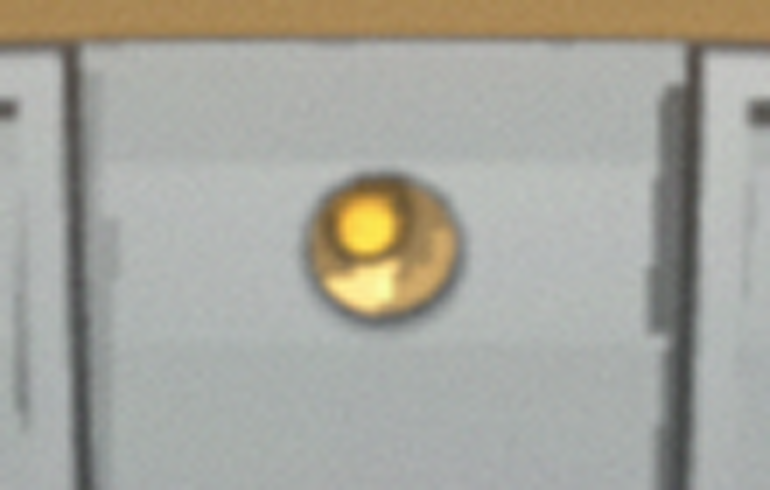

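The rear peg tip is visible through the hole (crop (369,225), hole centre (383,248)). Computing the offset.

Run:
```python
from h import *
c=load('w9');a=w(c,252.7,152.1,'wrist',.043);b=w(c,254.7,155.4,'wrist',.0586)
print(a,b,a-b)
print(w(c,252.7,152.1,'wrist',.041))
```

```text
[ 0.62682405 -0.00765053  0.043     ] [ 0.62705859 -0.00901839  0.0586    ] [-0.00023455  0.00136785 -0.0156    ]
[ 0.626523   -0.00765424  0.041     ]
```

Emit:
{"op": "drive_tool", "data": {"targets": [[[0,0,-0.001,0,0,0,-1],[0,0.003,-0.001,0,0,0,-1],[0,0.006,-0.001,0,0,0,-1],[0,0.009,-0.001,0,0,0,-1],[0,0.012,-0.001,0,0,0,-1],[0,0.014,-0.001,0,0,0,-1],[0,0.014,-0.001,0,0,0,-1],[0,0.014,-0.001,0,0,0,-1]]]}}

```text
t: 13.8
eef_pos: [0.5792, -0.0093, 0.085]
eef_rot: [-90.0, -0.0, -177.4]
wrist_force: [-0.6, 0.2, -3.6]
finger_gap: 0.153
```

Run:
```python
from h import *
rel(.579,-.0096,.07,-87.4)
c=snap('wrist','w10')
f=c['frame'][:,:,::-1]; cv2.imwrite('pics/w10c.png',cv2.resize(f[120:190,200:310],None,fx=7,fy=7,interpolation=cv2.INTER_CUBIC))
```

```text
pos [ 0.5792 -0.0093  0.085 ] rot [ -90.     -0.   -177.37] gap 13.9 F [-0.6  0.2 -3.6] t 13.8
shift [0.0002 0.015  0.0003] turn [0.   0.03 0.  ]
```

View pics/w10c.png

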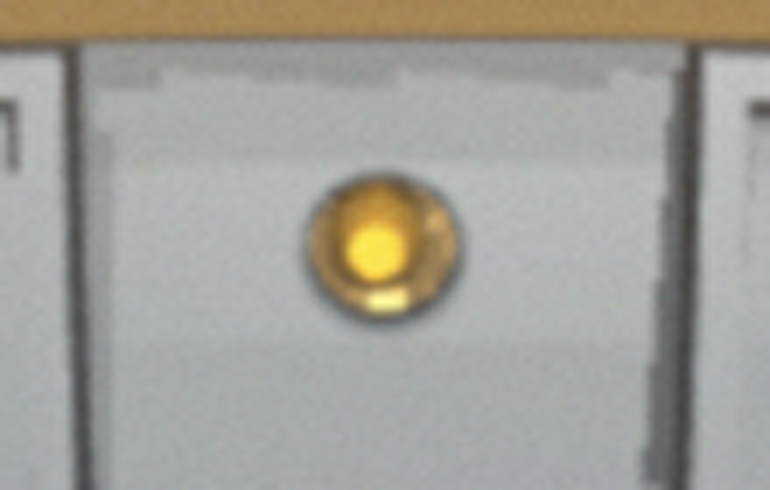

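Emit:
{"op": "drive_tool", "data": {"targets": [[[0,0.003,0,0,0,0,-1],[0,0.006,0,0,0,0,-1],[0,0.009,0,0,0,0,-1],[0,0.011,0,0,0,0,-1],[0,0.013,0,0,0,0,-1],[0,0.015,0,0,0,0,-1],[0,0.015,0,0,0,0,-1],[0,0.015,0,0,0,0,-1]]]}}

```text
t: 14.65
eef_pos: [0.5803, -0.0092, 0.0709]
eef_rot: [-90.0, 0.1, -177.4]
wrist_force: [0.1, 1.9, 11.3]
finger_gap: 0.154
```

Run:
```python
from h import *
rel(.579,-.0096,.07,-87.4)
c=snap('wrist','w11');snap('side','sd11')
f=c['frame'][:,:,::-1]; cv2.imwrite('pics/w11c.png',cv2.resize(f[110:260,110:400],None,fx=2.7,fy=2.7,interpolation=cv2.INTER_CUBIC))
P=cloud(c,'wrist')
for u,v in [(235,135),(275,135),(160,150),(350,150),(160,185),(350,185)]: print(u,v,P[v-1:v+2,u-1:u+2].reshape(-1,3).mean(0).round(4))
f=load('sd11')['frame'][:,:,::-1]; cv2.imwrite('pics/sd11c.png',cv2.resize(f[140:260,180:340],None,fx=5,fy=5,interpolation=cv2.INTER_CUBIC))
```

```text
pos [ 0.5803 -0.0092  0.0709] rot [-8.9990e+01  1.4000e-01 -1.7736e+02] gap 14.1 F [ 0.1  1.9 11.3] t 14.65
shift [0.0013 0.0009 0.0003] turn [-0.01  0.04 -0.14]
235 135 [0.6411 0.0054 0.0297]
275 135 [ 0.6423 -0.0205  0.0298]
160 150 [0.6298 0.0561 0.0296]
350 150 [ 0.6358 -0.072   0.0298]
160 185 [0.6053 0.0568 0.0295]
350 185 [ 0.6114 -0.0751  0.0296]
```

View pics/w11c.png

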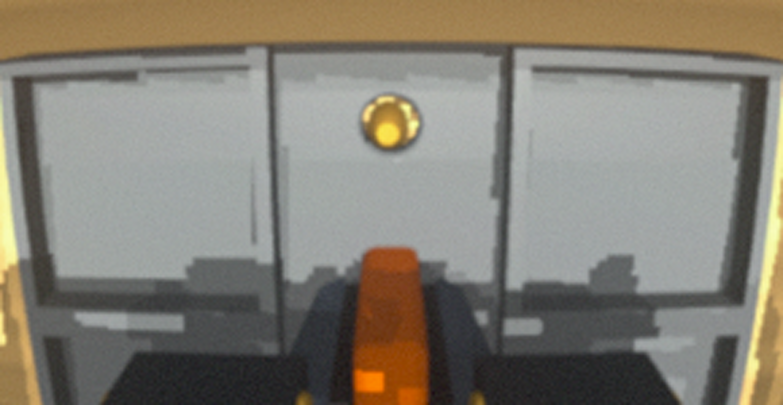

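View pics/sd11c.png

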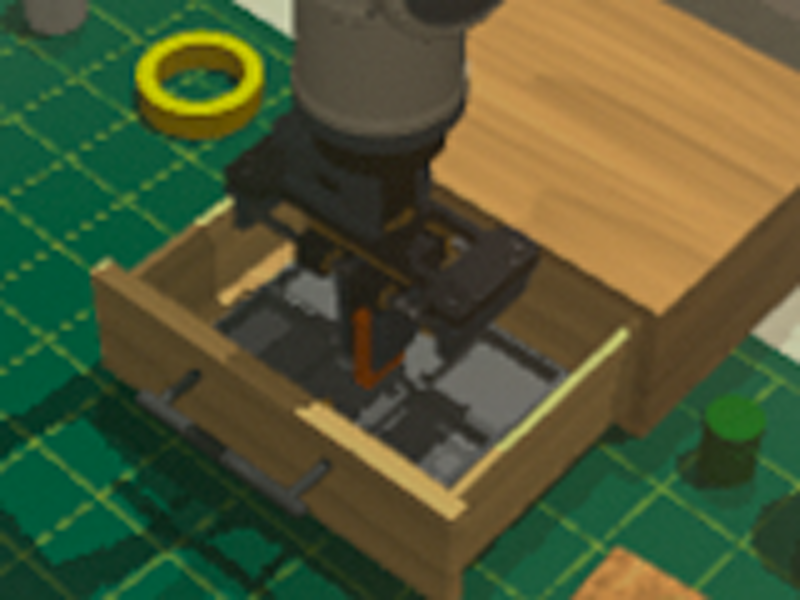

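Seated: the well floors read 0.0295–0.0298 (expected 0.030) and are level, with the peg showing through the hole. Releasing and going up.

Emit:
{"op": "drive_tool", "data": {"targets": [[[0,0,0,0,0,0,-0.3],[0,0,0,0,0,0,-0.3],[0,0,0,0,0,0,-0.3],[0,0,0,0,0,0,-0.3],[0,-0.03,0,0,0,0,-0.3],[0,-0.07,0,0,0,0,0],[0,-0.115,0,0,0,0,0.3],[0,-0.16,0,0,0,0,0.5]]]}}

```text
t: 15.55
eef_pos: [0.5787, -0.0092, 0.2315]
eef_rot: [-90.0, -0.0, -177.4]
wrist_force: [0.5, 0.8, 0.6]
finger_gap: 0.578
```

```bash
cat > jars.py <<'E'
from h import *
import sys
def jars(tag):
  for n in ['scene','side']:
    c=snap(n,n+tag);P=cloud(c,n)
    hsv=cv2.cvtColor(c['frame'],cv2.COLOR_RGB2HSV)
    for col,(a,b) in dict(red=(0,7),yel=(22,32),green=(50,70),blue=(100,130)).items():
        mm=(hsv[...,0]>=a)&(hsv[...,0]<=b)&(hsv[...,1]>120)&(P[...,2]>.012)&(P[...,2]<.14)&(P[...,0]>.1)&(P[...,0]<1)
        nn,l,s,ce=cv2.connectedComponentsWithStats(mm.astype(np.uint8))
        for i in range(1,nn):
            if s[i,4]<60: continue
            q=P[l==i]; zt=np.percentile(q[:,2],97); t=q[q[:,2]>zt-.006]
            (cx,cy),rr=cv2.minEnclosingCircle(t[:,:2].astype(np.float32))
            print(n,col,ce[i].round(),'ztop %.3f'%zt,'c',round(cx,4),round(cy,4),'r',round(rr,4))
if __name__=='__main__': jars(sys.argv[1])
E
python3 jars.py 12; python3 -c "
from h import *
rel(.5315,-.279,.2,-87.4)
c=np.cos(np.radians(2.6));s=np.sin(np.radians(2.6))
for x in(-.034,.034):
  for y in (-.062,.062): print(x,y,.5803+c*x-s*y,-.0092+s*x+c*y)
c=snap('wrist','w12')"
```

```text
scene red [106. 259.] ztop 0.070 c 0.427 -0.4018 r 0.0248
scene yel [325. 164.] ztop 0.027 c 0.6977 0.2782 r 0.0463
scene yel [143. 266.] ztop 0.070 c 0.5406 -0.3727 r 0.0253
scene green [175. 200.] ztop 0.049 c 0.4104 -0.136 r 0.0187
scene green [170. 246.] ztop 0.069 c 0.5328 -0.2777 r 0.0241
scene green [236. 256.] ztop 0.049 c 0.6912 -0.1995 r 0.0192
side red [329. 324.] ztop 0.068 c 0.4242 -0.4001 r 0.0252
side yel [219. 155.] ztop 0.025 c 0.6942 0.2776 r 0.0452
side yel [345. 292.] ztop 0.067 c 0.5359 -0.3702 r 0.0263
side green [327. 223.] ztop 0.048 c 0.6895 -0.1975 r 0.0184
side green [315. 268.] ztop 0.068 c 0.5304 -0.2764 r 0.0248
side green [245. 272.] ztop 0.047 c 0.4073 -0.1353 r 0.0193
pos [ 0.5818 -0.0095  0.2359] rot [ -89.91    0.52 -177.36] gap 60.9 F [ 1.8 -0.2 -0.4] t 15.65
shift [0.063  0.0357 0.2668] turn [-0.09  0.04 -0.52]
-0.034 -0.062 0.5491475058911295 -0.07267851692341894
-0.034 0.062 0.5435224953631019 0.05119383373062968
0.034 -0.062 0.6170775046368981 -0.06959383373062969
0.034 0.062 0.6114524941088706 0.054278516923418944
```

View pics/w12.png

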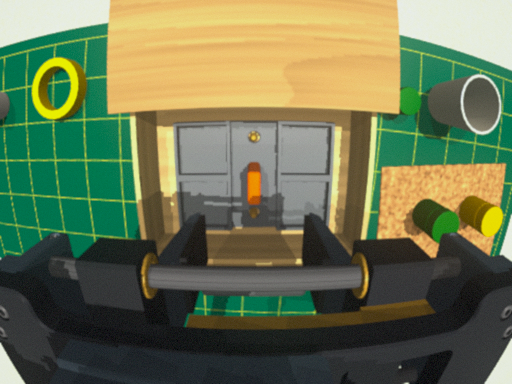

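View pics/scene12.png

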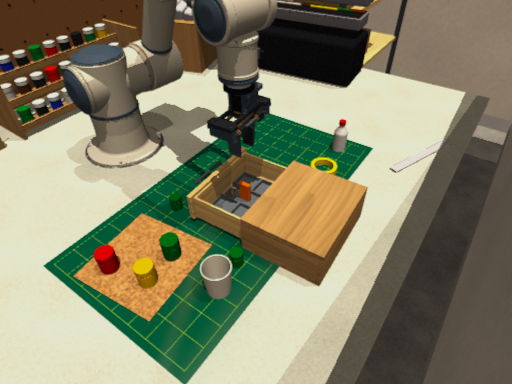

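```bash
python3 -c "
from h import *
rel(.5315,-.277,.2,-87.4)
c=load('scene12');print(w(c,216,265,'scene',.09))"
```

```text
pos [ 0.5806 -0.0094  0.2329] rot [ -89.95    0.31 -177.37] gap 65.3 F [-0.6  0.2 -0. ] t 15.7
shift [0.0615 0.0328 0.265 ] turn [-0.05  0.03 -0.31]
[ 0.69955556 -0.28079861  0.09      ]
```

Emit:
{"op": "drive_tool", "data": {"targets": [[[0.01,0,0.04,0,0,0,0.65],[0.02,0,0.085,0,0,0,0.65],[0.03,0,0.13,0,0,0,0.65],[0.04,0,0.175,0,0,0,0.65],[0.05,0.01,0.22,0,0,0,0.65],[0.06,0.04,0.26,0,0,0,0.65],[0.061,0.08,0.265,0,0,0,0.65],[0.061,0.1,0.265,0,0,0,0.65]]]}}

```text
t: 16.5
eef_pos: [0.5281, -0.2775, 0.1258]
eef_rot: [-90.2, -0.2, -177.5]
wrist_force: [-0.5, 0.1, -0.1]
finger_gap: 0.824
```

```bash
python3 -c "
from h import *
rel(.5315,-.277,.047,-87.4)
c=snap('wrist','w13');rel(.5315,-.277,.047,-87.4)"
```

```text
pos [ 0.5281 -0.2775  0.1258] rot [ -90.16   -0.23 -177.51] gap 75.0 F [-0.5  0.1 -0.1] t 16.5
shift [-0.0037  0.0788 -0.0001] turn [ 0.16 -0.11  0.23]
pos [ 0.5274 -0.2761  0.1238] rot [ -90.28   -0.38 -177.47] gap 74.9 F [-2.3  1.7 -4.2] t 16.55
shift [-0.0046  0.0767  0.0015] turn [ 0.28 -0.07  0.38]
```

View pics/w13.png

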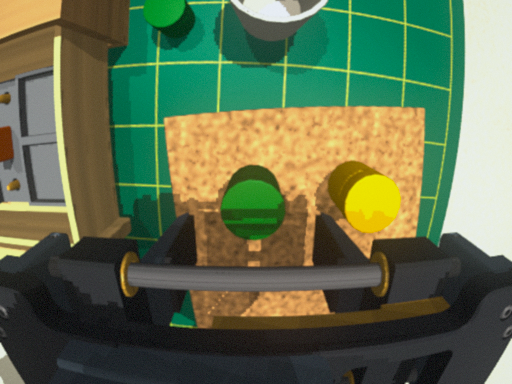

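```bash
python3 -c "
from h import *
c=load('w13')
print(w(c,252.5,206,'wrist',.067),w(c,371.5,203,'wrist',.067))"
```

```text
[ 0.53470897 -0.27641742  0.067     ] [ 0.54079034 -0.36966192  0.067     ]
```

Emit:
{"op": "drive_tool", "data": {"targets": [[[-0.002,0.01,0.0,0,0,0,0.65],[-0.003,0.03,0.0,0,0,0,0.65],[-0.003,0.05,0.0,0,0,0,0.65],[-0.003,0.07,0.0,0,0,0,0.65],[-0.003,0.077,0.0,0,0,0,0.65],[-0.003,0.077,0.0,0,0,0,-0.2],[-0.003,0.077,0.0,0,0,0,-0.2],[-0.003,0.077,0.0,0,0,0,-0.2]]], "newtons": 20}}

```text
t: 17.35
eef_pos: [0.5341, -0.2769, 0.0541]
eef_rot: [-89.9, 0.1, -177.4]
wrist_force: [-0.2, -0.7, -0.2]
finger_gap: 0.593
```

Emit:
{"op": "drive_tool", "data": {"targets": [[[0,0,0,0,0,0,-0.2],[0,0,0,0,0,0,-0.2],[0,-0.01,0,0,0,0,-0.2],[0,-0.03,0,0,0,0,-0.2],[0,-0.06,0,0,0,0,-0.2],[0,-0.095,0,0,0,0,-0.2],[0,-0.125,0,0,0,0,-0.2],[0,-0.14,0,0,0,0,-0.2]]]}}

```text
t: 18.15
eef_pos: [0.5341, -0.2771, 0.1966]
eef_rot: [-89.9, 0.2, -177.4]
wrist_force: [0.0, -0.3, -2.5]
finger_gap: 0.544
```

```bash
python3 -c "
from h import *
rel(.6114,.0543,.19,-87.4)
c=snap('wrist','w14')"
```

```text
pos [ 0.5341 -0.2771  0.1966] rot [ -89.87    0.18 -177.37] gap 49.5 F [ 0.  -0.3 -2.5] t 18.15
shift [-0.0924  0.0062 -0.3275] turn [-0.13  0.03 -0.18]
```

View pics/w14.png

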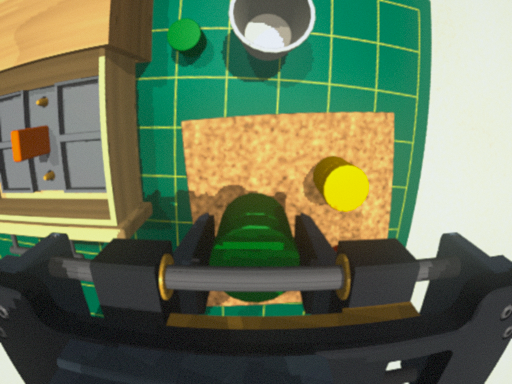

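Emit:
{"op": "drive_tool", "data": {"targets": [[[-0.01,0,-0.035,0,0,0,-0.2],[-0.022,0,-0.08,0,0,0,-0.2],[-0.035,0,-0.125,0,0,0,-0.2],[-0.048,0,-0.17,0,0,0,-0.2],[-0.06,0,-0.215,0,0,0,-0.2],[-0.073,0,-0.26,0,0,0,-0.2],[-0.085,0,-0.3,0,0,0,-0.2],[-0.092,0,-0.327,0,0,0,-0.2]]]}}

```text
t: 19.0
eef_pos: [0.6103, 0.0571, 0.1929]
eef_rot: [-90.0, -0.0, -177.3]
wrist_force: [1.4, -0.9, -1.5]
finger_gap: 0.546
```

Emit:
{"op": "drive_tool", "data": {"targets": [[[0,0,0,0,0,0,-0.2],[0,0,0,0,0,0,-0.2],[0,0,0,0,0,0,-0.2],[0,0.02,0,0,0,0,-0.2],[0,0.04,0,0,0,0,-0.2],[0,0.06,0,0,0,0,-0.2],[0,0.07,0,0,0,0,-0.2],[0,0.07,0,0,0,0,-0.2]]]}}

```text
t: 19.8
eef_pos: [0.6095, 0.0534, 0.1219]
eef_rot: [-90.0, -0.1, -177.4]
wrist_force: [0.3, 0.7, -1.0]
finger_gap: 0.543
```

```bash
python3 -c "
from h import *
rel(.6114,.0543,.083,-87.4)
c=snap('wrist','w15');c=snap('side','sd15')
f=c['frame'][:,:,::-1]; cv2.imwrite('pics/sd15c.png',cv2.resize(f[140:260,180:340],None,fx=4,fy=4,interpolation=cv2.INTER_CUBIC))"
```

```text
pos [0.6095 0.0534 0.1219] rot [-9.0000e+01 -1.3000e-01 -1.7743e+02] gap 49.4 F [ 0.3  0.7 -1. ] t 19.8
shift [-0.002   0.0389 -0.0008] turn [ 0.   -0.03  0.13]
```

View pics/w15.png

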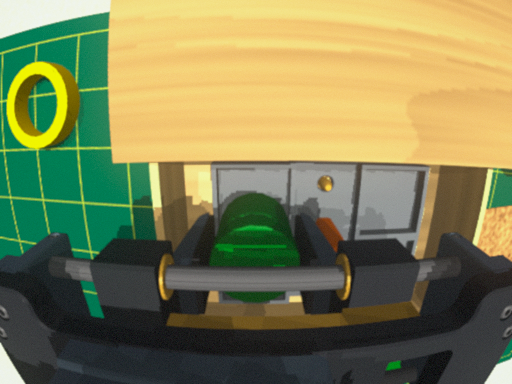

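View pics/sd15c.png

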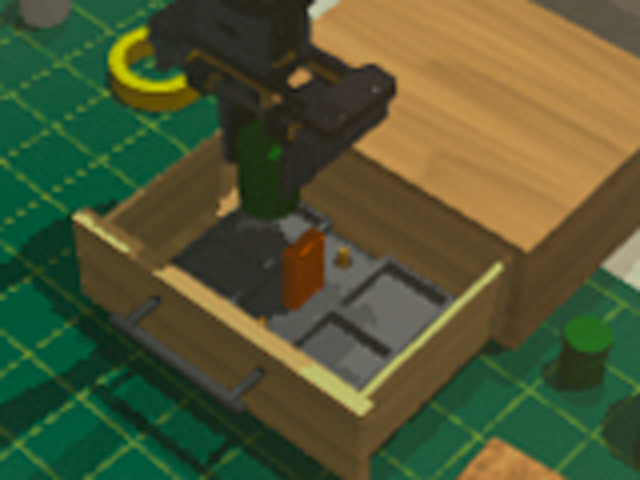

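Emit:
{"op": "drive_tool", "data": {"targets": [[[-0.0015,0.01,-0.001,0,0,0,-0.2],[-0.0015,0.02,-0.001,0,0,0,-0.2],[-0.0015,0.028,-0.001,0,0,0,-0.2],[-0.0015,0.034,-0.001,0,0,0,-0.2],[-0.0015,0.038,-0.001,0,0,0,-0.2],[-0.0015,0.04,-0.001,0,0,0,-0.2],[-0.0015,0.04,-0.001,0,0,0,-0.2],[-0.0015,0.04,-0.001,0,0,0,-0.2]]]}}

```text
t: 20.7
eef_pos: [0.6119, 0.0553, 0.0832]
eef_rot: [-90.0, 0.0, -177.4]
wrist_force: [0.4, 0.4, -2.0]
finger_gap: 0.542
```

Emit:
{"op": "drive_tool", "data": {"targets": [[[0,0.001,0,0,0,0,-0.2],[0,0.002,0,0,0,0,-0.2],[0,0.003,0,0,0,0,-0.2],[0,0.004,0,0,0,0,-0.2],[0,0.005,0,0,0,0,-0.2],[0,0.006,0,0,0,0,-0.2],[0,0.006,0,0,0,0,-0.2],[0,0.006,0,0,0,0,-0.2]]]}}

```text
t: 21.5
eef_pos: [0.6142, 0.0554, 0.0794]
eef_rot: [-90.0, 0.3, -177.4]
wrist_force: [-1.7, 2.4, 27.7]
finger_gap: 0.544
```

Emit:
{"op": "drive_tool", "data": {"targets": [[[0,-0.003,0,0,0,0,-0.2],[0,-0.003,0,0,0,0,0.36],[0,-0.003,0,0,0,0,0.36],[0,-0.003,0,0,0,0,0.36],[0,-0.003,0,0,0,0,0.36],[0,-0.03,0,0,0,0,0.36],[0,-0.07,0,0,0,0,0.36],[0,-0.11,0,0,0,0,0.36]]]}}

```text
t: 22.3
eef_pos: [0.6112, 0.0553, 0.1877]
eef_rot: [-90.0, -0.1, -177.4]
wrist_force: [1.2, 1.2, 0.7]
finger_gap: 0.68
```

```bash
python3 -c "
from h import *
rel(.540,-.371,.19,-87.4)
c=snap('wrist','w16')"; python3 jars.py 16
```

```text
pos [0.6112 0.0553 0.1877] rot [-9.0010e+01 -9.0000e-02 -1.7737e+02] gap 61.9 F [1.2 1.2 0.7] t 22.3
shift [ 0.0907 -0.0022  0.4226] turn [0.01 0.03 0.09]
scene red [106. 259.] ztop 0.070 c 0.4273 -0.401 r 0.026
scene yel [325. 164.] ztop 0.028 c 0.6992 0.2767 r 0.0449
scene yel [143. 266.] ztop 0.070 c 0.5408 -0.3717 r 0.0255
scene green [264. 180.] ztop 0.096 c 0.6072 0.0516 r 0.0264
scene green [175. 200.] ztop 0.049 c 0.4106 -0.1361 r 0.0188
scene green [236. 256.] ztop 0.049 c 0.6909 -0.1994 r 0.0193
side red [329. 324.] ztop 0.068 c 0.4242 -0.4004 r 0.0249
side yel [219. 156.] ztop 0.026 c 0.6935 0.276 r 0.0474
side yel [345. 292.] ztop 0.068 c 0.5367 -0.3717 r 0.0257
side green [248. 183.] ztop 0.095 c 0.6091 0.053 r 0.0243
side green [326. 223.] ztop 0.048 c 0.6882 -0.1976 r 0.0186
side green [245. 271.] ztop 0.048 c 0.4072 -0.1343 r 0.0187
```

View pics/w16.png

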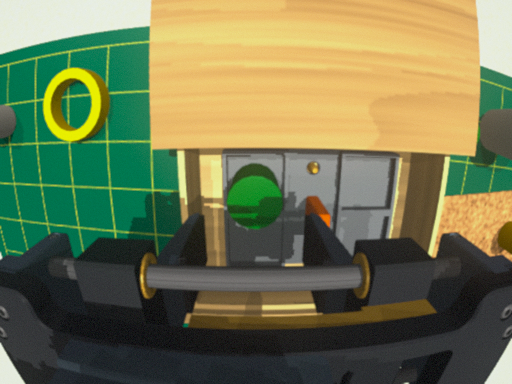

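Green is standing in the far-left well (top 0.095, expected 0.094). Next is yellow.

Emit:
{"op": "drive_tool", "data": {"targets": [[[0.01,0,0.045,0,0,0,0.65],[0.02,0,0.09,0,0,0,0.65],[0.03,0,0.135,0,0,0,0.65],[0.04,0,0.18,0,0,0,0.65],[0.05,0,0.225,0,0,0,0.65],[0.06,0,0.27,0,0,0,0.65],[0.07,0,0.315,0,0,0,0.65],[0.08,0,0.36,0,0,0,0.65]]]}}

```text
t: 23.25
eef_pos: [0.5472, -0.3095, 0.1855]
eef_rot: [-90.1, -0.1, -177.4]
wrist_force: [-0.2, 0.2, -0.3]
finger_gap: 0.823
```

Emit:
{"op": "drive_tool", "data": {"targets": [[[0.006,0.01,0.04,0,0,0,0.65],[0.0105,0.02,0.0625,0,0,0,0.65],[0.0105,0.04,0.0625,0,0,0,0.65],[0.0105,0.055,0.0625,0,0,0,0.65],[0.0105,0.07,0.0625,0,0,0,0.65],[0.0105,0.07,0.0625,0,0,0,0.65],[0.0105,0.07,0.0625,0,0,0,0.65],[0.0105,0.07,0.0625,0,0,0,0.65]]]}}

```text
t: 24.05
eef_pos: [0.5412, -0.371, 0.1177]
eef_rot: [-90.0, 0.0, -177.3]
wrist_force: [0.6, -0.5, -0.2]
finger_gap: 0.822
```

```bash
python3 -c "
from h import *
rel(.540,-.371,.05,-87.4)
c=snap('wrist','w17')"
```

```text
pos [ 0.5412 -0.371   0.1177] rot [-8.9960e+01  5.0000e-02 -1.7735e+02] gap 74.8 F [ 0.6 -0.5 -0.2] t 24.05
shift [ 0.0013  0.0677 -0.0001] turn [-0.04  0.05 -0.05]
```

View pics/w17.png

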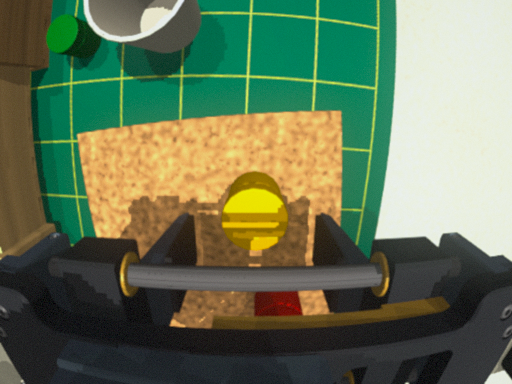

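Yellow at (254,215) is centred between the fingers.

Emit:
{"op": "drive_tool", "data": {"targets": [[[0,0.02,0,0,0,0,0.65],[0,0.04,0,0,0,0,0.65],[0,0.055,0,0,0,0,0.65],[0,0.066,0,0,0,0,0.65],[0,0.066,0,0,0,0,0.65],[0,0.066,0,0,0,0,-0.2],[0,0.066,0,0,0,0,-0.2],[0,0.066,0,0,0,0,-0.2]]]}}

```text
t: 24.9
eef_pos: [0.5411, -0.3712, 0.0517]
eef_rot: [-90.0, 0.1, -177.4]
wrist_force: [0.1, 0.0, 0.0]
finger_gap: 0.596
```

Emit:
{"op": "drive_tool", "data": {"targets": [[[0,0,0,0,0,0,-0.2],[0,0,0,0,0,0,-0.2],[0,-0.01,0,0,0,0,-0.2],[0,-0.03,0,0,0,0,-0.2],[0,-0.06,0,0,0,0,-0.2],[0,-0.095,0,0,0,0,-0.2],[0,-0.125,0,0,0,0,-0.2],[0,-0.14,0,0,0,0,-0.2]]]}}

```text
t: 25.7
eef_pos: [0.5415, -0.3714, 0.1946]
eef_rot: [-89.9, 0.2, -177.4]
wrist_force: [-0.1, 0.3, -1.2]
finger_gap: 0.551
```

```bash
python3 -c "
from h import *
rel(.617,-.0696,.19,-87.4)
c=snap('wrist','w18')"
```

```text
pos [ 0.5415 -0.3714  0.1946] rot [-8.9860e+01  1.6000e-01 -1.7736e+02] gap 50.1 F [-0.1  0.3 -1.2] t 25.7
shift [-0.0893  0.0041 -0.298 ] turn [-0.14  0.04 -0.16]
```

View pics/w18.png

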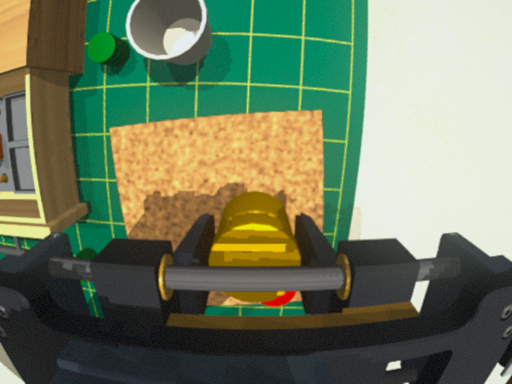

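Emit:
{"op": "drive_tool", "data": {"targets": [[[-0.01,0,-0.03,0,0,0,-0.2],[-0.022,0,-0.07,0,0,0,-0.2],[-0.035,0,-0.11,0,0,0,-0.2],[-0.048,0,-0.15,0,0,0,-0.2],[-0.06,0,-0.19,0,0,0,-0.2],[-0.072,0,-0.23,0,0,0,-0.2],[-0.082,0,-0.27,0,0,0,-0.2],[-0.089,0,-0.298,0,0,0,-0.2]]]}}

```text
t: 26.55
eef_pos: [0.6159, -0.0665, 0.1907]
eef_rot: [-90.0, -0.0, -177.3]
wrist_force: [-0.1, -0.2, -0.8]
finger_gap: 0.543
```

Emit:
{"op": "drive_tool", "data": {"targets": [[[0,0,0,0,0,0,-0.2],[0,0,0,0,0,0,-0.2],[0,0.0,0,0,0,0,-0.2],[0,0.02,0,0,0,0,-0.2],[0,0.04,0,0,0,0,-0.2],[0,0.06,0,0,0,0,-0.2],[0,0.075,0,0,0,0,-0.2],[0,0.075,0,0,0,0,-0.2]]]}}

```text
t: 27.35
eef_pos: [0.6146, -0.0701, 0.114]
eef_rot: [-90.0, -0.2, -177.5]
wrist_force: [0.3, 0.3, -2.5]
finger_gap: 0.542
```

```bash
python3 -c "
from h import *
rel(.617,-.0696,.0795,-87.4)
c=snap('wrist','w19');c=snap('side','sd19')
f=c['frame'][:,:,::-1]; cv2.imwrite('pics/sd19c.png',cv2.resize(f[140:260,180:340],None,fx=4,fy=4,interpolation=cv2.INTER_CUBIC))"
```

```text
pos [ 0.6146 -0.0701  0.114 ] rot [ -90.04   -0.2  -177.45] gap 49.3 F [ 0.3  0.3 -2.5] t 27.35
shift [-0.0026  0.0345 -0.0004] turn [ 0.04 -0.05  0.2 ]
```

View pics/w19.png

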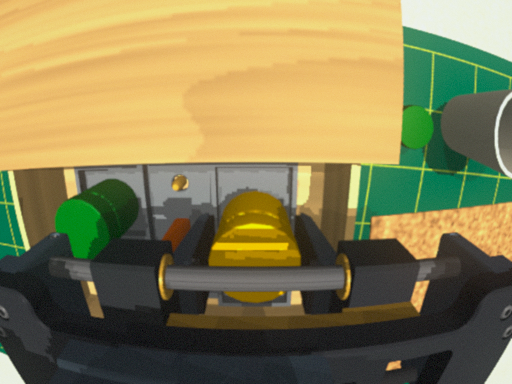

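View pics/sd19c.png

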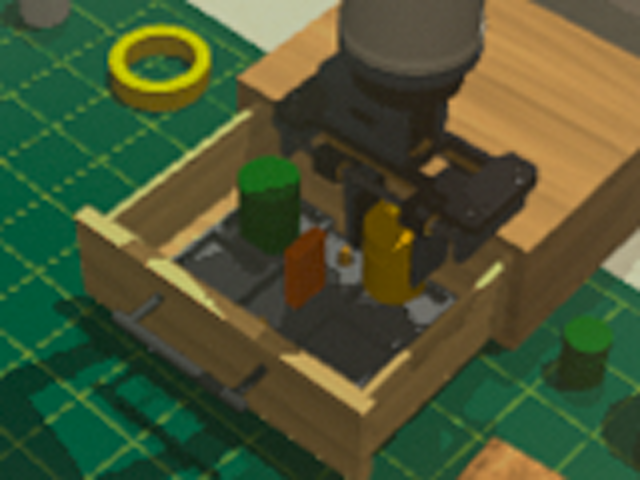

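Emit:
{"op": "drive_tool", "data": {"targets": [[[-0.001,0.008,0,0,0,0,-0.2],[-0.001,0.016,0,0,0,0,-0.2],[-0.001,0.023,0,0,0,0,-0.2],[-0.001,0.029,0,0,0,0,-0.2],[-0.001,0.032,0,0,0,0,-0.2],[-0.001,0.034,0,0,0,0,-0.2],[-0.001,0.034,0,0,0,0,-0.2],[-0.001,0.034,0,0,0,0,-0.2]]]}}

```text
t: 28.25
eef_pos: [0.6171, -0.0691, 0.0821]
eef_rot: [-90.0, 0.0, -177.4]
wrist_force: [-0.5, -0.1, -1.5]
finger_gap: 0.547
```

Emit:
{"op": "drive_tool", "data": {"targets": [[[0,0.001,0,0,0,0,-0.2],[0,0.002,0,0,0,0,-0.2],[0,0.003,0,0,0,0,-0.2],[0,0.003,0,0,0,0,-0.2],[0,0.004,0,0,0,0,-0.2],[0,0.004,0,0,0,0,-0.2],[0,0.004,0,0,0,0,-0.2],[0,0.004,0,0,0,0,-0.2]]]}}

```text
t: 29.05
eef_pos: [0.6176, -0.069, 0.0786]
eef_rot: [-90.0, 0.1, -177.4]
wrist_force: [-0.0, 1.1, 6.2]
finger_gap: 0.546
```

Light contact (6 N) with the well floor. Releasing.

Emit:
{"op": "drive_tool", "data": {"targets": [[[0,0,0,0,0,0,0.36],[0,0,0,0,0,0,0.36],[0,0,0,0,0,0,0.36],[0,0,0,0,0,0,0.36],[0,-0.01,0,0,0,0,0.36],[0,-0.04,0,0,0,0,0.36],[0,-0.08,0,0,0,0,0.36],[0,-0.115,0,0,0,0,0.36]]]}}

```text
t: 29.85
eef_pos: [0.617, -0.0691, 0.1953]
eef_rot: [-90.0, 0.0, -177.4]
wrist_force: [0.9, 1.1, -0.2]
finger_gap: 0.675
```

```bash
python3 jars.py 20;python3 -c "
from h import *
rel(.427,-.401,.19,-87.4)
c=snap('wrist','w20')"
```

```text
scene red [106. 259.] ztop 0.070 c 0.4272 -0.4016 r 0.0257
scene yel [325. 164.] ztop 0.027 c 0.6992 0.2771 r 0.0458
scene yel [245. 201.] ztop 0.097 c 0.6221 -0.0704 r 0.0227
scene green [264. 180.] ztop 0.096 c 0.6095 0.0528 r 0.0264
scene green [175. 200.] ztop 0.049 c 0.4101 -0.138 r 0.0192
scene green [236. 256.] ztop 0.049 c 0.6909 -0.1993 r 0.0189
side red [329. 324.] ztop 0.068 c 0.4243 -0.4006 r 0.0248
side yel [220. 156.] ztop 0.026 c 0.6943 0.2755 r 0.0462
side yel [278. 209.] ztop 0.094 c 0.6144 -0.0693 r 0.0262
side green [247. 184.] ztop 0.095 c 0.6091 0.0538 r 0.025
side green [327. 223.] ztop 0.048 c 0.6884 -0.1977 r 0.0185
side green [245. 272.] ztop 0.047 c 0.4066 -0.1348 r 0.0192
pos [ 0.6194 -0.0695  0.1986] rot [ -89.88    0.46 -177.36] gap 61.3 F [ 0.1 -0.5 -0.1] t 29.95
shift [0.2075 0.0076 0.3222] turn [-0.12  0.04 -0.46]
```

View pics/w20.png

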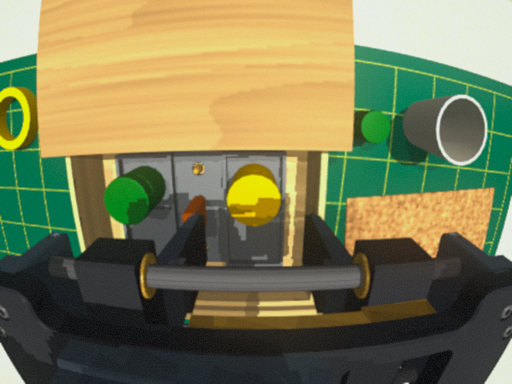

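Emit:
{"op": "drive_tool", "data": {"targets": [[[0.025,0,0.039,0,0,0,0.65],[0.05,0,0.078,0,0,0,0.65],[0.075,0,0.117,0,0,0,0.65],[0.1,0,0.156,0,0,0,0.65],[0.125,0,0.195,0,0,0,0.65],[0.15,0,0.234,0,0,0,0.65],[0.175,0,0.273,0,0,0,0.65],[0.2,0,0.312,0,0,0,0.65]]]}}

```text
t: 30.8
eef_pos: [0.4299, -0.391, 0.1923]
eef_rot: [-90.1, -0.0, -177.4]
wrist_force: [1.1, 0.6, 0.0]
finger_gap: 0.822
```

Emit:
{"op": "drive_tool", "data": {"targets": [[[0.005,0,0.01,0,0,0,0.65],[0.005,0,0.01,0,0,0,0.65],[0.005,0,0.01,0,0,0,0.65],[0.005,0.02,0.01,0,0,0,0.65],[0.005,0.04,0.01,0,0,0,0.65],[0.005,0.06,0.01,0,0,0,0.65],[0.005,0.07,0.01,0,0,0,0.65],[0.005,0.07,0.01,0,0,0,0.65]]]}}

```text
t: 31.6
eef_pos: [0.4271, -0.3986, 0.1218]
eef_rot: [-90.1, -0.1, -177.3]
wrist_force: [-0.2, -0.6, 0.6]
finger_gap: 0.825
```

```bash
python3 -c "
from h import *
rel(.427,-.401,.052,-87.4)
c=snap('wrist','w21')"
```

```text
pos [ 0.4271 -0.3986  0.1218] rot [-9.0120e+01 -9.0000e-02 -1.7729e+02] gap 75.0 F [-0.2 -0.6  0.6] t 31.6
shift [0.0001 0.0698 0.0026] turn [0.12 0.11 0.09]
```

View pics/w21.png

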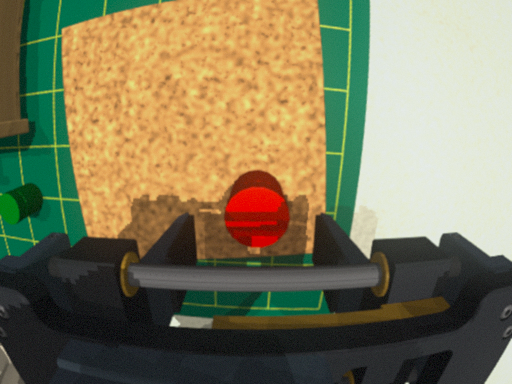

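Emit:
{"op": "drive_tool", "data": {"targets": [[[0,0.02,0.001,0,0,0,0.65],[0,0.04,0.002,0,0,0,0.65],[0,0.057,0.002,0,0,0,0.65],[0,0.07,0.002,0,0,0,0.65],[0,0.07,0.002,0,0,0,0.65],[0,0.07,0.002,0,0,0,-0.2],[0,0.07,0.002,0,0,0,-0.2],[0,0.07,0.002,0,0,0,-0.2]]]}}

```text
t: 32.45
eef_pos: [0.4274, -0.4025, 0.0538]
eef_rot: [-89.9, 0.0, -177.4]
wrist_force: [-0.2, 3.3, 0.5]
finger_gap: 0.592
```

Emit:
{"op": "drive_tool", "data": {"targets": [[[0,0,0,0,0,0,-0.2],[0,0,0,0,0,0,-0.2],[0,-0.01,0,0,0,0,-0.2],[0,-0.03,0,0,0,0,-0.2],[0,-0.06,0,0,0,0,-0.2],[0,-0.095,0,0,0,0,-0.2],[0,-0.125,0,0,0,0,-0.2],[0,-0.145,0,0,0,0,-0.2]]]}}

```text
t: 33.25
eef_pos: [0.4274, -0.4025, 0.2011]
eef_rot: [-89.9, 0.1, -177.4]
wrist_force: [0.3, 0.0, -1.3]
finger_gap: 0.543
```

```bash
python3 -c "
from h import *
rel(.549,-.0727,.19,-87.4)
c=snap('side','sd22')"
```

```text
pos [ 0.4274 -0.4025  0.2011] rot [-8.9880e+01  9.0000e-02 -1.7737e+02] gap 49.5 F [ 0.3  0.  -1.3] t 33.25
shift [-0.1366  0.0106 -0.3239] turn [-0.12  0.03 -0.09]
```

View pics/sd22.png

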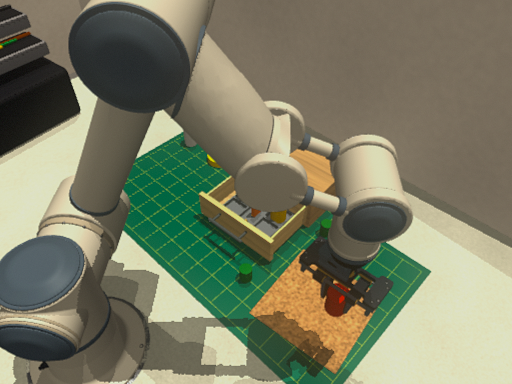

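Emit:
{"op": "drive_tool", "data": {"targets": [[[-0.016,0,-0.04,0,0,0,-0.2],[-0.034,0,-0.08,0,0,0,-0.2],[-0.052,0,-0.12,0,0,0,-0.2],[-0.07,0,-0.162,0,0,0,-0.2],[-0.088,0,-0.204,0,0,0,-0.2],[-0.106,0,-0.246,0,0,0,-0.2],[-0.124,0,-0.288,0,0,0,-0.2],[-0.1366,0,-0.324,0,0,0,-0.2]]]}}

```text
t: 34.1
eef_pos: [0.5492, -0.0699, 0.1984]
eef_rot: [-90.0, 0.0, -177.3]
wrist_force: [1.7, -1.4, 0.3]
finger_gap: 0.544
```

Emit:
{"op": "drive_tool", "data": {"targets": [[[0,0,0,0,0,0,-0.2],[0,0,0,0,0,0,-0.2],[0,0.0,0,0,0,0,-0.2],[0,0.02,0,0,0,0,-0.2],[0,0.04,0,0,0,0,-0.2],[0,0.06,0,0,0,0,-0.2],[0,0.075,0,0,0,0,-0.2],[0,0.075,0,0,0,0,-0.2]]]}}

```text
t: 34.9
eef_pos: [0.5473, -0.0732, 0.1214]
eef_rot: [-90.0, -0.2, -177.5]
wrist_force: [-0.4, -0.6, 0.6]
finger_gap: 0.543
```

```bash
python3 -c "
from h import *
rel(.549,-.0727,.083,-87.4)
c=snap('wrist','w23');c=snap('side','sd23')
f=c['frame'][:,:,::-1]; cv2.imwrite('pics/sd23c.png',cv2.resize(f[140:260,180:340],None,fx=4,fy=4,interpolation=cv2.INTER_CUBIC))"
```

```text
pos [ 0.5473 -0.0732  0.1214] rot [ -90.04   -0.18 -177.47] gap 49.4 F [-0.4 -0.6  0.6] t 34.9
shift [-0.0018  0.0384 -0.0004] turn [ 0.04 -0.07  0.18]
```

View pics/w23.png

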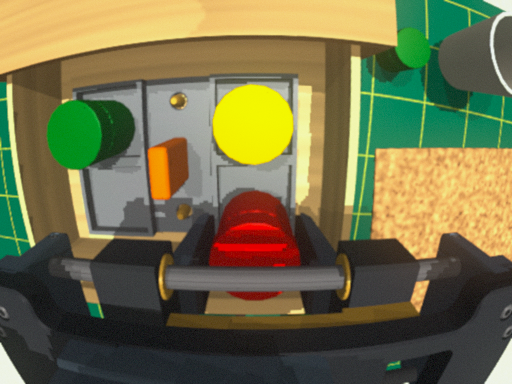

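View pics/sd23c.png

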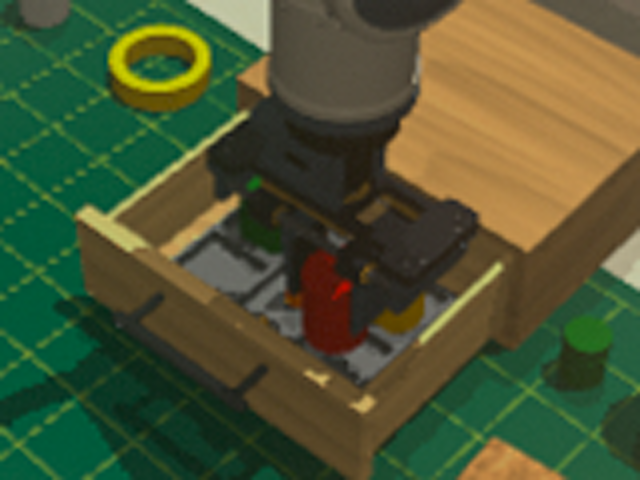

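Emit:
{"op": "drive_tool", "data": {"targets": [[[0,0.01,0,0,0,0,-0.2],[0,0.02,0,0,0,0,-0.2],[0,0.028,0,0,0,0,-0.2],[0,0.033,0,0,0,0,-0.2],[0,0.036,0,0,0,0,-0.2],[0,0.038,0,0,0,0,-0.2],[0,0.038,0,0,0,0,-0.2],[0,0.038,0,0,0,0,-0.2]]]}}

```text
t: 35.8
eef_pos: [0.5487, -0.0722, 0.0851]
eef_rot: [-90.0, 0.0, -177.4]
wrist_force: [-1.5, -0.2, -1.5]
finger_gap: 0.545
```

Emit:
{"op": "drive_tool", "data": {"targets": [[[0,0.001,0,0,0,0,-0.2],[0,0.002,0,0,0,0,-0.2],[0,0.003,0,0,0,0,-0.2],[0,0.003,0,0,0,0,-0.2],[0,0.004,0,0,0,0,-0.2],[0,0.004,0,0,0,0,-0.2],[0,0.004,0,0,0,0,-0.2],[0,0.004,0,0,0,0,-0.2]]]}}

```text
t: 36.6
eef_pos: [0.5487, -0.0722, 0.081]
eef_rot: [-90.0, 0.0, -177.4]
wrist_force: [-0.2, 0.9, -0.3]
finger_gap: 0.546
```

Just touching (the weight is off). Releasing and rising.

Emit:
{"op": "drive_tool", "data": {"targets": [[[0,0.0005,0,0,0,0,0.36],[0,0.0005,0,0,0,0,0.36],[0,0.0005,0,0,0,0,0.36],[0,0.0005,0,0,0,0,0.36],[0,-0.01,0,0,0,0,0.36],[0,-0.04,0,0,0,0,0.36],[0,-0.08,0,0,0,0,0.36],[0,-0.12,0,0,0,0,0.36]]]}}

```text
t: 37.4
eef_pos: [0.5483, -0.0721, 0.2029]
eef_rot: [-90.0, -0.0, -177.4]
wrist_force: [0.1, 0.0, -0.7]
finger_gap: 0.679
```

Emit:
{"op": "drive_tool", "data": {"targets": [[[0.02,0,0,0,0,0,0],[0.05,0,0,0,0,0,-0.3],[0.08,0,0,0,0,0,-0.3],[0.1,0,0,0,0,0,-0.3],[0.1,0,-0.02,0,0,0,-0.3],[0.1,0,-0.06,0,0,0,-0.3],[0.1,0,-0.06,0,0,0,-0.3],[0.1,0,-0.06,0,0,0,-0.3]]]}}

```text
t: 38.2
eef_pos: [0.4461, -0.0164, 0.2016]
eef_rot: [-90.0, 0.0, -177.3]
wrist_force: [-0.0, -0.3, 1.0]
finger_gap: 0.352
```

```bash
python3 jars.py 24;python3 -c "
from h import *
rel(.4426,-.0122,.19,2.5)
c=snap('wrist','w24')
f=load('scene24')['frame'][:,:,::-1]; cv2.imwrite('pics/sc24c.png',cv2.resize(f[150:260,180:330],None,fx=5,fy=5,interpolation=cv2.INTER_CUBIC))
f=load('side24')['frame'][:,:,::-1]; cv2.imwrite('pics/sd24c.png',cv2.resize(f[140:260,180:340],None,fx=5,fy=5,interpolation=cv2.INTER_CUBIC))"
```

```text
scene red [223. 197.] ztop 0.096 c 0.5477 -0.0748 r 0.0252
scene yel [325. 164.] ztop 0.028 c 0.6992 0.2766 r 0.0453
scene yel [209. 183.] ztop 0.103 c 0.4969 -0.0576 r 0.0883
scene yel [242. 199.] ztop 0.096 c 0.617 -0.0714 r 0.0251
scene green [264. 180.] ztop 0.096 c 0.6114 0.0535 r 0.0266
scene green [175. 200.] ztop 0.049 c 0.4096 -0.137 r 0.0186
scene green [236. 256.] ztop 0.049 c 0.6896 -0.1987 r 0.0197
side red [264. 220.] ztop 0.095 c 0.5457 -0.0738 r 0.0257
side yel [279. 209.] ztop 0.095 c 0.6135 -0.0697 r 0.0264
side green [327. 223.] ztop 0.048 c 0.6875 -0.1978 r 0.0194
side green [245. 271.] ztop 0.047 c 0.4057 -0.1339 r 0.0192
pos [ 0.4462 -0.0174  0.2013] rot [-8.9980e+01  3.0000e-02 -1.7736e+02] gap 32.0 F [ 0.5 -0.5  0.6] t 38.3
shift [ 0.0034  0.0113 -0.0053] turn [-4.000e-02 -8.986e+01 -1.000e-02]
```

View pics/w24.png

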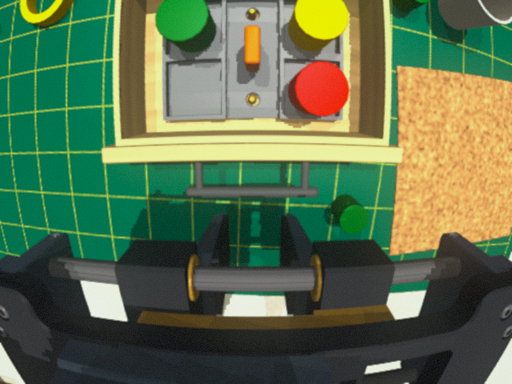

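View pics/sc24c.png

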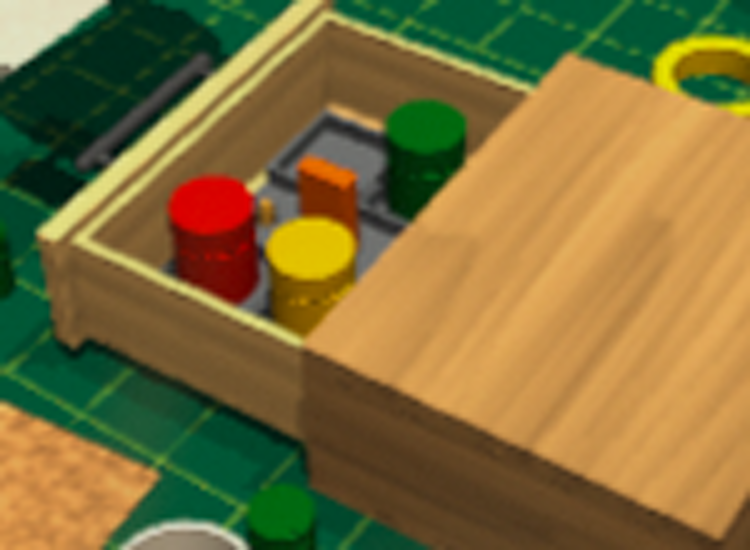

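View pics/sd24c.png

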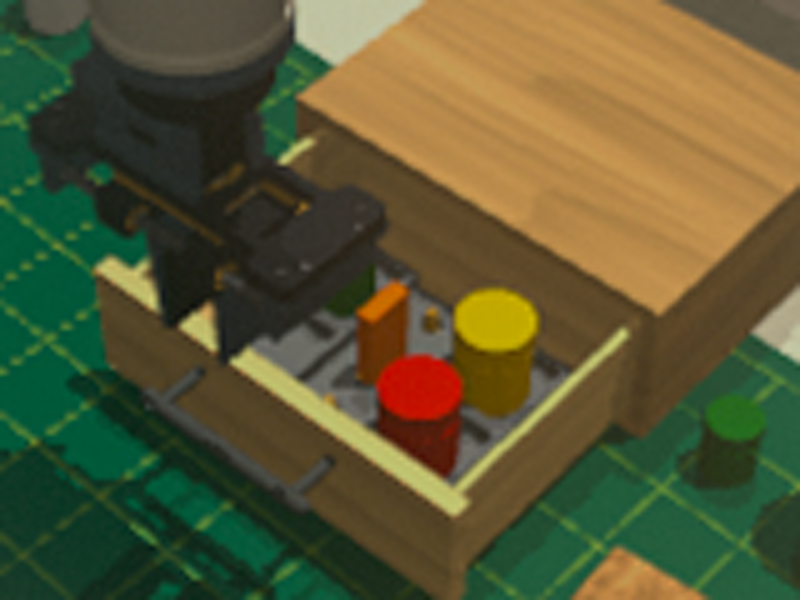

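All three jars stand in separate wells (tops 0.095–0.096, expected 0.094). Turning back to the handle.

Emit:
{"op": "drive_tool", "data": {"targets": [[[0.0005,0,-0.001,0,-8.5,0,-0.3],[0.001,0,-0.002,0,-17,0,-0.3],[0.0015,0,-0.003,0,-25.5,0,-0.3],[0.002,0,-0.004,0,-34,0,-0.3],[0.0025,0,-0.005,0,-42.5,0,-0.3],[0.003,0,-0.005,0,-51,0,-0.3],[0.003,0,-0.005,0,-59.5,0,-0.3],[0.003,0,-0.005,0,-68,0,-0.3]]]}}

```text
t: 39.15
eef_pos: [0.4429, -0.0128, 0.201]
eef_rot: [-90.0, -0.0, -109.1]
wrist_force: [0.5, 0.0, -0.1]
finger_gap: 0.349
```

Emit:
{"op": "drive_tool", "data": {"targets": [[[0,0,0,0,-8,0,-0.3],[0,0,0,0,-16,0,-0.3],[0,0,0,0,-22,0,-0.3],[0,0,0,0,-22,0,-0.3],[0,0.02,0,0,-22,0,-0.3],[0,0.05,0,0,-22,0,-0.3],[0,0.065,0,0,-22,0,-0.3],[0,0.065,0,0,-22,0,-0.3]]]}}

```text
t: 39.95
eef_pos: [0.4418, -0.0123, 0.1345]
eef_rot: [-90.2, 0.0, -87.6]
wrist_force: [0.2, -0.9, 0.2]
finger_gap: 0.353
```

```bash
python3 -c "
from h import *
rel(.4426,-.0122,.079,2.5)
c=snap('wrist','w25')"
```

```text
pos [ 0.4418 -0.0123  0.1345] rot [-9.019e+01  4.000e-02 -8.759e+01] gap 32.1 F [ 0.2 -0.9  0.2] t 39.95
shift [-0.      0.0555  0.001 ] turn [ 0.19 -0.09 -0.04]
```

View pics/w25.png

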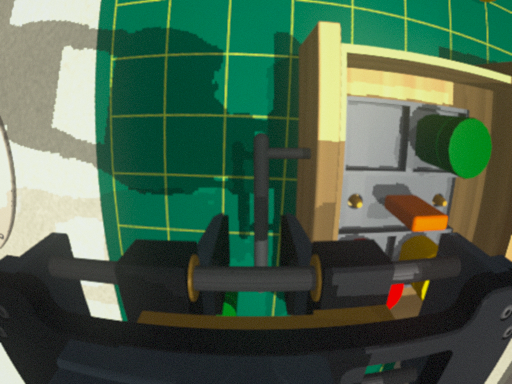

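Emit:
{"op": "drive_tool", "data": {"targets": [[[0,0.005,0.003,0,0,0,-0.3],[0,0.03,0.003,0,0,0,-0.3],[0,0.05,0.003,0,0,0,-0.3],[0,0.055,0.003,0,0,0,-0.3],[0,0.055,0.003,0,0,0,-1],[0,0.055,0.003,0,0,0,-1],[0,0.055,0.003,0,0,0,-1],[0,0.055,0.003,0,0,0,-1]]], "newtons": 25}}

```text
t: 40.8
eef_pos: [0.4464, -0.012, 0.0818]
eef_rot: [-89.9, -0.0, -87.4]
wrist_force: [-0.5, 0.0, 8.8]
finger_gap: 0.115
```

Emit:
{"op": "drive_tool", "data": {"targets": [[[0,0,0.004,0,0,0,-1],[0,0,0.012,0,0,0,-1],[0,0,0.022,0,0,0,-1],[0,0,0.034,0,0,0,-1],[0,0,0.046,0,0,0,-1],[0,0,0.058,0,0,0,-1],[0,0,0.068,0,0,0,-1],[0,0,0.076,0,0,0,-1]]]}}

```text
t: 41.6
eef_pos: [0.5227, -0.0085, 0.0818]
eef_rot: [-89.9, -0.0, -87.4]
wrist_force: [-1.1, -0.4, 7.9]
finger_gap: 0.114
```

Emit:
{"op": "drive_tool", "data": {"targets": [[[0,0,0.008,0,0,0,-1],[0,0,0.018,0,0,0,-1],[0,0,0.03,0,0,0,-1],[0,0,0.042,0,0,0,-1],[0,0,0.054,0,0,0,-1],[0,0,0.064,0,0,0,-1],[0,0,0.072,0,0,0,-1],[0,0,0.078,0,0,0,-1]]]}}

```text
t: 42.4
eef_pos: [0.6005, -0.0049, 0.0818]
eef_rot: [-89.9, -0.0, -87.4]
wrist_force: [-1.2, -0.7, 7.0]
finger_gap: 0.111
```

Emit:
{"op": "drive_tool", "data": {"targets": [[[0,0,0.004,0,0,0,-1],[0,0,0.007,0,0,0,-1],[0,0,0.009,0,0,0,-1],[0,0,0.01,0,0,0,-1],[0,0,0.011,0,0,0,-1],[0,0,0.012,0,0,0,-1],[0,0,0.012,0,0,0,-1],[0,0,0.012,0,0,0,-1]]]}}

```text
t: 43.2
eef_pos: [0.6122, -0.0044, 0.0818]
eef_rot: [-89.9, -0.0, -87.4]
wrist_force: [0.0, -1.5, 5.6]
finger_gap: 0.117
```

No stop yet. Pushing on gently.

Emit:
{"op": "drive_tool", "data": {"targets": [[[0,0,0.001,0,0,0,-1],[0,0,0.002,0,0,0,-1],[0,0,0.003,0,0,0,-1],[0,0,0.004,0,0,0,-1],[0,0,0.005,0,0,0,-1],[0,0,0.006,0,0,0,-1],[0,0,0.006,0,0,0,-1],[0,0,0.006,0,0,0,-1]]]}}

```text
t: 44.0
eef_pos: [0.6145, -0.0042, 0.0817]
eef_rot: [-90.3, -0.0, -87.4]
wrist_force: [-19.4, -3.7, 23.0]
finger_gap: 0.113
```

Hit the closed stop (handle at 0.6145, 0.172 in from the open stop). Releasing.

Emit:
{"op": "drive_tool", "data": {"targets": [[[0,0,0,0,0,0,-0.3],[0,0,0,0,0,0,-0.3],[0,0,-0.002,0,0,0,-0.3],[0,0,-0.004,0,0,0,-0.3],[0,-0.03,-0.004,0,0,0,-0.3],[0,-0.07,-0.004,0,0,0,-0.3],[0,-0.11,-0.004,0,0,0,-0.3],[0,-0.14,-0.004,0,0,0,-0.3]]]}}

```text
t: 44.8
eef_pos: [0.6139, -0.0041, 0.2235]
eef_rot: [-89.9, -0.0, -87.4]
wrist_force: [0.2, -0.6, -0.1]
finger_gap: 0.349
```

Emit:
{"op": "drive_tool", "data": {"targets": [[[0,-0.01,-0.03,0,0,0,-0.3],[0,-0.01,-0.06,0,0,0,-0.3],[0,-0.01,-0.09,0,0,0,-0.3],[0,-0.01,-0.12,0,0,0,-0.3],[0,-0.01,-0.12,0,0,0,-0.3],[0,-0.01,-0.12,0,0,0,-0.3],[0,-0.01,-0.12,0,0,0,-0.3],[0,-0.01,-0.12,0,0,0,-0.3]]]}}

```text
t: 45.6
eef_pos: [0.4945, -0.0097, 0.2309]
eef_rot: [-90.0, -0.0, -87.4]
wrist_force: [0.7, 0.2, -0.7]
finger_gap: 0.349
```

```bash
python3 jars.py 26;python3 -c "
from h import *
rel(.6144,-.0042,.19,2.5)
c=snap('wrist','w26')
f=load('scene26')['frame'][:,:,::-1]; cv2.imwrite('pics/sc26c.png',cv2.resize(f,None,fx=1.5,fy=1.5,interpolation=cv2.INTER_CUBIC))
"
```

```text
scene yel [325. 164.] ztop 0.027 c 0.7241 0.2258 r 0.0991
scene green [175. 200.] ztop 0.049 c 0.4082 -0.1367 r 0.0193
scene green [236. 256.] ztop 0.049 c 0.6927 -0.1981 r 0.0197
side green [326. 223.] ztop 0.048 c 0.6888 -0.1979 r 0.0176
side green [245. 272.] ztop 0.048 c 0.4075 -0.136 r 0.0194
pos [ 0.4942 -0.0097  0.2308] rot [-90.     0.   -87.36] gap 32.1 F [-0.1  0.1 -0.3] t 45.7
shift [1.000e-04 4.080e-02 1.203e-01] turn [ 0.    0.14 -0.  ]
```

View pics/w26.png

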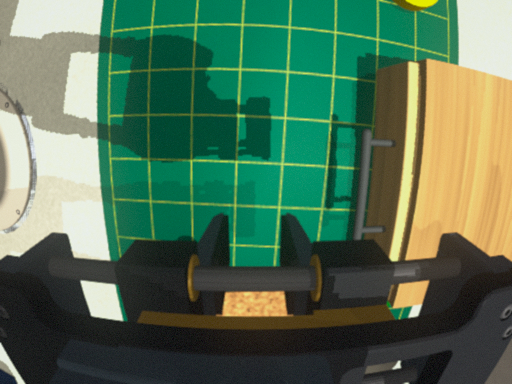

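View pics/sc26c.png

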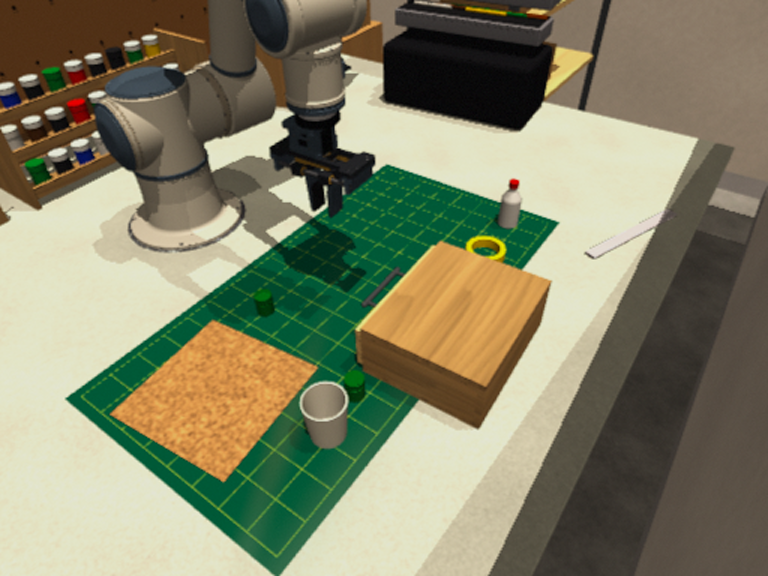

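View pics/side26.png

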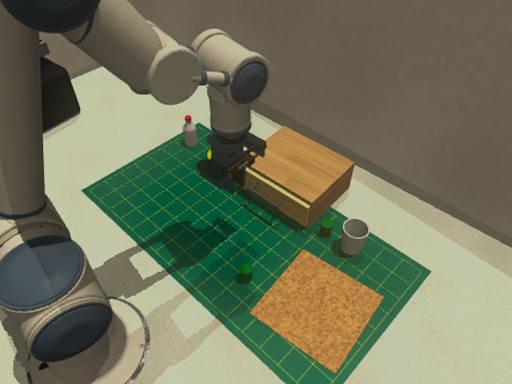

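```bash
python3 -c "
from h import *
c=load('w26')
for p in [(367,133),(365,180),(361,235)]: print(w(c,*p,'wrist',.0825))
f=c['frame'][:,:,::-1]; cv2.imwrite('pics/w26c.png',cv2.resize(f[50:300,330:450],None,fx=2.4,fy=2.4,interpolation=cv2.INTER_CUBIC))
f=load('scene26')['frame'][:,:,::-1]; cv2.imwrite('pics/sc26d.png',cv2.resize(f[150:290,220:380],None,fx=4.2,fy=4.2,interpolation=cv2.INTER_CUBIC))
"
```

```text
[0.60898031 0.05291929 0.0825    ]
[0.61307011 0.00187022 0.0825    ]
[ 0.61908035 -0.06336156  0.0825    ]
```

View pics/w26c.png

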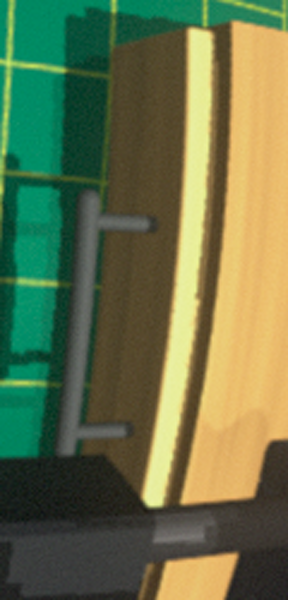

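View pics/sc26d.png

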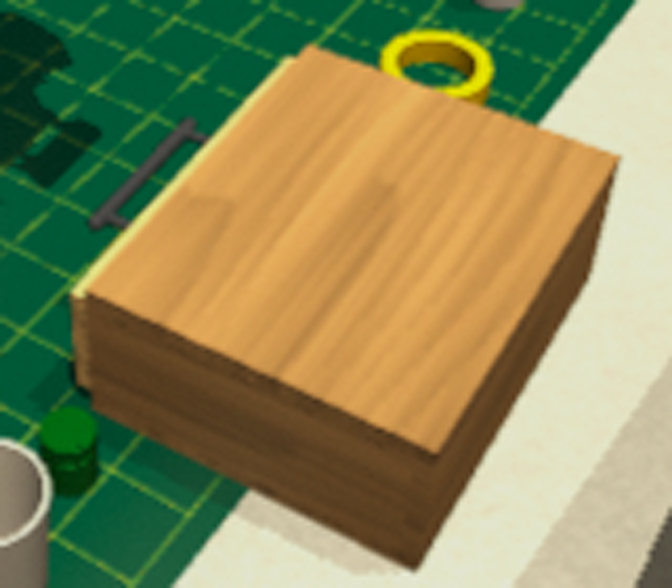

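```bash
python3 -c "
from cell import arm
print(arm.finish_job())"
```

```text
the job is handed in; nothing more can be done
None
```

The job is handed in with everything done in the order asked, in about 46 s of the 210 s allowed. I pulled the drawer to its stop and seated the grey tray over both pegs. The red, yellow and large green jars then went upright into wells of their own, and I pushed the drawer home. Blue was absent, and I left the two smaller green jars where they were.

**Last checks:**
- **Tray:** the two rear wells' floors read 0.0295–0.0298 m, against 0.030 m expected, and were level. A peg showed through its hole.
- **Jars:** all three stood upright in separate wells, with tops at 0.094–0.097 m against 0.094 m expected. Once the drawer was shut they could not be seen.
- **Drawer:** it met the closed stop at about 19 N, and the handle had moved 0.172 m between the two stops. A final picture put the handle within about 1 mm of that. The handle had also crept about 3–4 mm inward from the open stop by the time I took hold of it again to close.
- **Tape roll, rinse cup and glue bottle:** the arm did not touch them, and in the last pictures they looked where they started. I measured only the tape roll between start and finish. Its last reading from the scene camera was off because the colour patch had merged with something else, like the very first one. All the clean readings between agreed to within 6 mm.

The green jar was pressed into its well with about 28 N, more than I meant; I backed off before letting go.

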